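# Charge the ball mill and start it

## Task

Get the ball mill running on the sample pellets: put every pellet from the white mat into the steel milling jar and tip all the grinding balls from the red cup in with them, then set the lid flat on the jar and, with the lid on, twist the start key clockwise to its stop, hold it there a moment and let go so that it springs right back. Leave the emptied cup standing upright in the middle of the blue coaster, and do not disturb the bottles, culture dishes or marker.

Things in the scene. Friction and masses are not known exactly. Their poses are not given: they have to be found in the camera images.
- jar_floor (a point): Centre of the inner floor of the open round steel milling jar, which is fixed on the white mill base. The jar is 114 mm wide inside (110 mm at the floor), 65 mm deep inside, wall 5 mm. z axis up. The mill base (180 x 260 mm, 60 mm high, origin of the footprint 55 mm to the right of the jar's centre along the base's y axis) is fixed to the bench; this frame has the axes of the base: x away from the robot, y to the left towards the jar's end, turned by up to 0.2 rad.
- jar_rim (a point): Centre of the jar's mouth at rim height, 65 mm above jar_floor and 130 mm above the bench. Same axes.
- key_grip (a point): Middle of the black bar of the start key, on the key's vertical turning axis and half-way up the bar's graspable height. The bar is 40 mm long (along this frame's x axis), 14 mm thick (along y) and 30 mm high (15 mm above and below this point, its top is 100 mm above the bench), standing on a 48 mm disc on the right-hand part of the mill base. Grasp the bar from above across its thickness.
- start_key (a joint): Turn of the start key in rad: 0 at rest, grows clockwise seen from above, hard stop at 1.2. A spring turns it back to 0 when it is let go (0.03 N m at rest, 0.15 N m at the stop).
- lid_knob (a point): Centre, half-way up, of the black upright cylindrical knob (24 mm diameter, 30 mm high) of the loose steel jar lid. The lid is a 128 mm disc 6 mm thick with a 100 mm plug 8 mm deep beneath that enters the jar's mouth; it rests on its plug on the bench. This point is 30 mm above the plug's underside and 22 mm above the underside of the disc, so 22 mm above jar_rim when the lid is seated. Mass about 0.22 kg. z axis up through the knob.
- cup_mid (a point): Centre of the red cup, 40 mm above its underside. Open tapered cup, 80 mm high, outer diameter 50 mm at the foot and 68 mm at the rim (59 mm at half height), wall 3 mm, floor 4 mm, no handle, mass about 60 g plus balls. It stands upright on the bench at first with the grinding balls loose inside. z axis points to its mouth.
- coaster_top (a point): Centre of the top of the blue round coaster, 90 mm diameter, 4 mm thick, fixed to the bench.
- mat: White square mat fixed to the bench, 180 x 180 mm, 3 mm thick; origin at the centre of its underside. The pellets stand on it at first.
- pellet0_center (a point): Centre of a terracotta-coloured pressed sample pellet: an upright cylinder, 28 mm diameter, 26 mm high, 25 g. Two to four pellets are present.
- pellet1_center (a point): Centre of a terracotta-coloured pressed sample pellet: an upright cylinder, 28 mm diameter, 26 mm high, 25 g. Two to four pellets are present.
- pellet2_center (a point): Centre of a terracotta-coloured pressed sample pellet: an upright cylinder, 28 mm diameter, 26 mm high, 25 g. Two to four pellets are present.
- pellet3_center (a point): Centre of a terracotta-coloured pressed sample pellet: an upright cylinder, 28 mm diameter, 26 mm high, 25 g. Two to four pellets are present.
- ball0_center (a point): Centre of a white ceramic grinding ball, 16 mm diameter, 13 g, in the red cup at first. Five to seven balls are present.
- ball1_center (a point): Centre of a white ceramic grinding ball, 16 mm diameter, 13 g, in the red cup at first. Five to seven balls are present.
- ball2_center (a point): Centre of a white ceramic grinding ball, 16 mm diameter, 13 g, in the red cup at first. Five to seven balls are present.
- ball3_center (a point): Centre of a white ceramic grinding ball, 16 mm diameter, 13 g, in the red cup at first. Five to seven balls are present.
- ball4_center (a point): Centre of a white ceramic grinding ball, 16 mm diameter, 13 g, in the red cup at first. Five to seven balls are present.
- ball5_center (a point): Centre of a white ceramic grinding ball, 16 mm diameter, 13 g, in the red cup at first. Five to seven balls are present.
- ball6_center (a point): Centre of a white ceramic grinding ball, 16 mm diameter, 13 g, in the red cup at first. Five to seven balls are present.
- bottle_a: Clear capped bottle, 52 mm diameter, 115 mm high, beyond the mat: leave alone. Origin at its underside's centre.
- bottle_b: Clear capped bottle, 52 mm diameter, 115 mm high, at the left rear: leave alone. Origin at its underside's centre.
- dishes: Stack of two pink culture dishes, 86 mm diameter, 29 mm high, in front of the mill: leave alone. Origin at its underside's centre.
- marker: White marker pen with red cap, about 115 mm long, 15 mm thick, lying in front of the mill: leave alone. Origin at its underside's centre.
Mind the look-alikes: they are no part of the job. Leave any black look-alike of the part that bears cup_mid alone.

How it is judged:
By the outcome, as a careful person would: the job done as asked, in the order asked, and still so for the second after the job is handed in, with the robot touching nothing.
Of pellet0, pellet1, pellet2, pellet3 only 2 to 4 are there at a start; the rules pass over those that are not, and their reading is None.
Of ball4, ball5, ball6 only 1 to 3 are there at a start; the rules pass over those that are not, and their reading is None.
At some moment in a run one of pellet0, pellet1, pellet2, pellet3 may be knocked a few centimetres aside while the robot is not near it.
It also fails if it takes over 210 s, if anything falls off the work surface, if the arm or the gripper's body presses on something with over 40 N, if the wrist force passes 120 N, or if a joint passes its speed limit or range.

## Robot

A 6-joint arm with a two-finger parallel gripper is mounted at the origin on the work surface. World frame = base frame: x ahead of the robot, y to its left, z up, the work surface at z = 0. Lengths are in m, angles in rad, forces in N, time in s.
With the tool pointing down it reaches from about 0.35 to 0.975 m from the base axis. Payload 4.9 kg.
Tool frame: the origin (TCP) lies midway between the tips of the shut fingers; the grasp point (between the pads) lies 19 mm behind it (manip.grip_point_offset is the distance from the TCP to the grasp point, in m); z points along the fingers, y is the direction in which the jaws open and shut (so a half turn about z gives the same grasp; the last joint's range is limited). The gripper opens to 85 mm and grips with 20 to 120 N. Pads are 22 mm wide; open, the fingers measure 114 mm over their backs; the gripper's body (76 mm by 85 mm) begins 54 mm behind the grasp point. The pads swing forward as they close: fully open they stand 13 mm farther back than shut.
Start: joints at [-0.119, 0.053, 1.613, -0, 1.476, -0.119], TCP at [0.625, 0, 0.231] pointing down, gripper open.
Joint ranges: [-3.01, 3.01], [-1.01, 2.22], [0.06, 2.58], [-1.02, 4.17], [0.09, 2.62], [-3.14, 3.14]. Speed limits (rad/s): [2.57, 2.57, 3.14, 3.14, 3.14, 3.14].

## Interface

Orientations are given as a unit quaternion [w, x, y, z].
In Python, from plant import manip gives the robot as it stands. The module is installed in compiled form; this text tells all that it offers.
- The arm moves only by the tool send_rows, never from a script. Its argument "steps" is a list of rows, each a list of 6 numbers: the shift along the tool's x, y, z in m, then the turn, a rotation vector about the tool's x, y, z in degrees. In form: [[dx, dy, dz, wx, wy, wz], ...]. A call has 1 to 8 rows; each row shifts and turns the commanded pose from where the row before left it, along the tool's axes as they then stand; what a row does not reach is not made up. A row lasts 1/8 s, in which the tool goes at most 62.5 mm and 10.7 degrees, less where a joint would pass 70% of its speed; a pose out of reach is approached as far as the arm can. A call is refused whole if a number of a shift passes 0.0625 or a number of a turn 10.7, either way. A call with a gripper value outside its range is refused whole. "grip" is the opening, from 0 (shut) to 1 (fully open), set as the call begins (left out, the last holds). The fingers move at their own pace and stop on an object; the grip force is fixed at half the most. Time passes only in rows, so rows that do not move let the fingers close. It gives the time, the measured TCP pose, the force and the opening at its end, in the units of the state.
- manip.state(): the state, without advancing time (a new reading comes with each control period).
- manip.grab_frame(name): name is "scene" or "side" or "wrist"; returns the picture (400x640x3 uint8, blue, green, red); there is no depth.
- manip.get_calibration(name): a dict with "K" (3x3 intrinsics, pixels), "R" (3x3) and "t" (3): a world point X has camera coordinates R X + t. Camera axes: x right, y down, z forward; pixel columns grow to the right and rows downward; lengths in m; the calibration is good to about 2 mm. A picture is of the moment at which its call begins: read the wrist's pose just before it. get_calibration takes no time and is no camera call; for the wrist camera it gives the pose at the moment of the call.
- manip.job_done(): hands the job in, once; it reports no verdict.
The state is a dict: "time": time; "joint_pos": joint angles; "joint_vel": joint speeds; "joint_efforts": joint torques, N m; "tool_pos": TCP position; "tool_rot": TCP orientation; "contact_force": force on the tool from outside, world axes, zero at the start; "ft_torque": the same for the moment, N m; "gripper_width": opening from 0.0 (shut) to 1.0 (fully open).
Only numpy, scipy, OpenCV 4.12 (cv2) and the standard library are available. Lean on these libraries where they do the work, as an engineer would, in place of code of your own. Each camera call takes 0.05 s, during which the arm holds its last target.

## Working session

There is one attempt and no reset: what is moved stays moved. The work goes in short steps, Python scripts to look and compute and a tool call to move; the robot and the scene stay as the last step left them, time stands still between calls to the robot, and variables do not carry over. Pictures are saved under pics/ and viewed, and the job is handed in when it is done.

Besides the shell and the picture viewer there is one more tool, called after "Call:" in YAML: its name, and indented under it one key for each argument. send_rows: Moves the arm, as the interface text tells. Its arguments: {"type":"object","properties":{"steps":{"type":"array"},"grip":{"type":"number"}},"required":["steps"]}

```bash
mkdir -p pics; ls; cat > h.py <<'E'
import numpy as np, cv2
from plant import manip
def snap(n,f):
    c=manip.get_calibration(n); im=manip.grab_frame(n); cv2.imwrite('pics/'+f+'.png',im); np.savez('pics/'+f+'.npz',**{k:np.array(c[k]) for k in 'KRt'}); return im,c
def load(f):
    return cv2.imread('pics/'+f+'.png'), dict(np.load('pics/'+f+'.npz'))
def ray(c,u,v,z):
    K,R,t=map(np.array,(c['K'],c['R'],c['t'])); d=R.T@np.linalg.inv(K)@[u,v,1]; o=-R.T@t; s=(z-o[2])/d[2]; return o+s*d
def proj(c,X):
    K,R,t=map(np.array,(c['K'],c['R'],c['t'])); p=K@(R@np.array(X)+t); return p[:2]/p[2]
E
python3 - <<'E'
from h import *
s=manip.state(); print({k:np.round(v,3) for k,v in s.items()}, manip.grip_point_offset)
for n in ['scene','side','wrist']:
    im,c=snap(n,n+'0'); print(n,np.round(-np.array(c['R']).T@np.array(c['t']),3),np.array(c['R'])[2].round(2))
E
```

```text
pics
{'time': np.float64(0.0), 'joint_pos': array([-0.119,  0.053,  1.614, -0.   ,  1.476, -0.119]), 'joint_vel': array([ 0.001,  0.001,  0.001,  0.001, -0.001, -0.002]), 'joint_efforts': array([ 0.0000e+00, -3.9367e+01, -3.7018e+01, -0.0000e+00,  7.0000e-03,
       -0.0000e+00]), 'tool_pos': array([0.624, 0.   , 0.23 ]), 'tool_rot': array([-0.001,  0.707,  0.707, -0.001]), 'contact_force': array([-0.414,  0.361,  0.645]), 'ft_torque': array([ 0.002, -0.008,  0.026]), 'gripper_width': np.float64(1.003)} 0.0187
scene [ 1.056 -0.676  1.028] [-0.42  0.54 -0.73]
side [ 0.462 -0.674  0.78 ] [ 0.1   0.71 -0.7 ]
wrist [0.623 0.081 0.374] [-0.   -0.32 -0.95]
```

View pics/scene0.png

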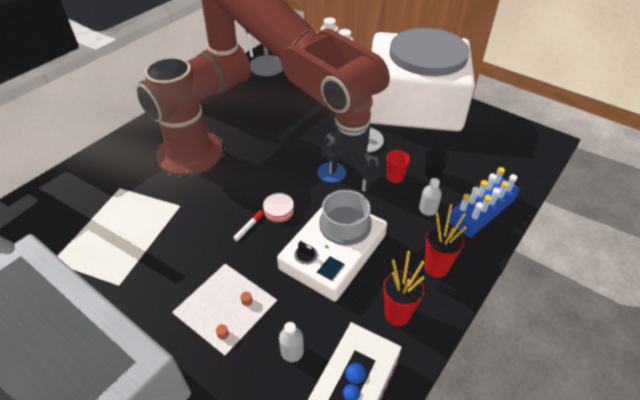

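View pics/side0.png

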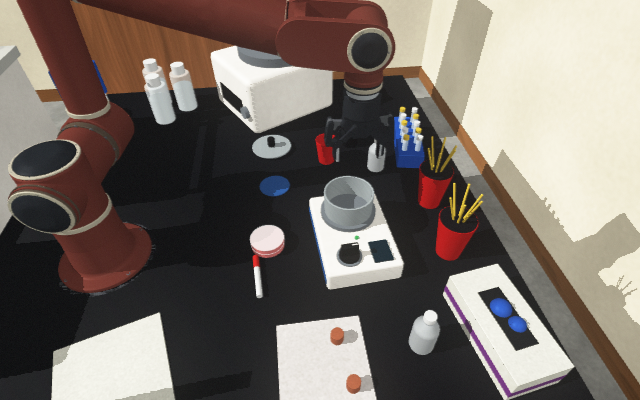

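View pics/wrist0.png

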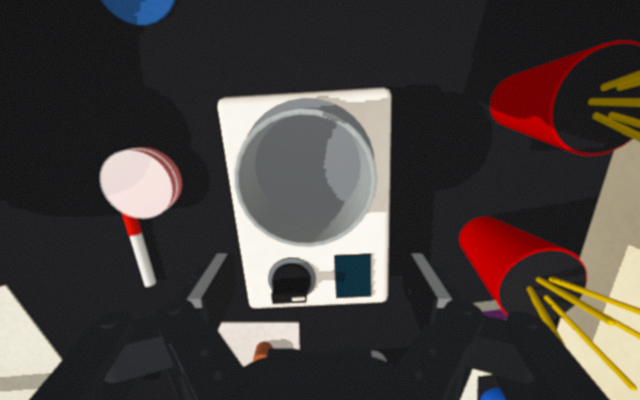

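Scene: the mat with two pellets is at (225,308), pellets at (246,298) and (222,331). The jar is at (346,215), the key at (305,252), the red cup at (397,166), a dark cup-like thing near (435,160), the coaster at (331,172) and the lid partly hidden at (372,140). The side view shows the lid at (271,146) and the red cup at (326,149). I'll enlarge to confirm.

```bash
python3 - <<'E'
from h import *
a,_=load('scene0'); b,_=load('side0')
def g(im): return np.clip(255*(im/255.)**0.6,0,255).astype(np.uint8)
A=cv2.resize(g(a)[110:210,310:470],(800,500),interpolation=cv2.INTER_CUBIC); cv2.imwrite('pics/c1.png',A)
B=cv2.resize(g(b)[100:290,240:410],(716,800),interpolation=cv2.INTER_CUBIC)[:600]; cv2.imwrite('pics/c2.png',B)
C=cv2.resize(g(b)[300:400,260:460],(800,400),interpolation=cv2.INTER_CUBIC); cv2.imwrite('pics/c3.png',C)
E
```

```text
(no output)
```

View pics/c1.png

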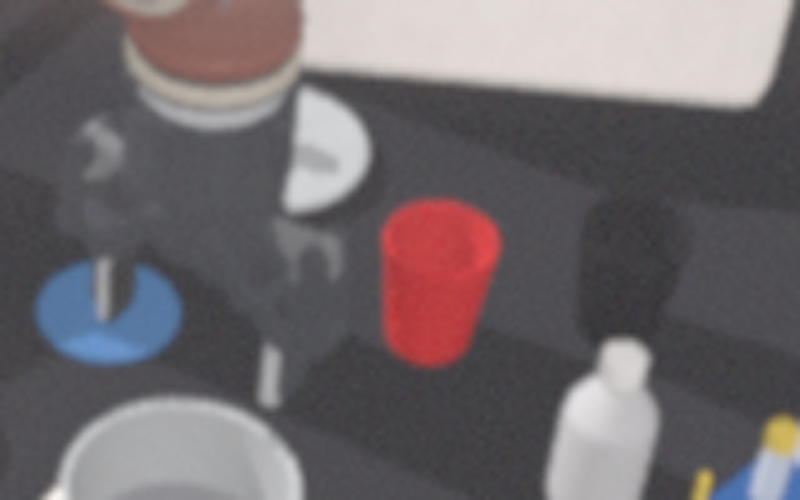

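View pics/c2.png

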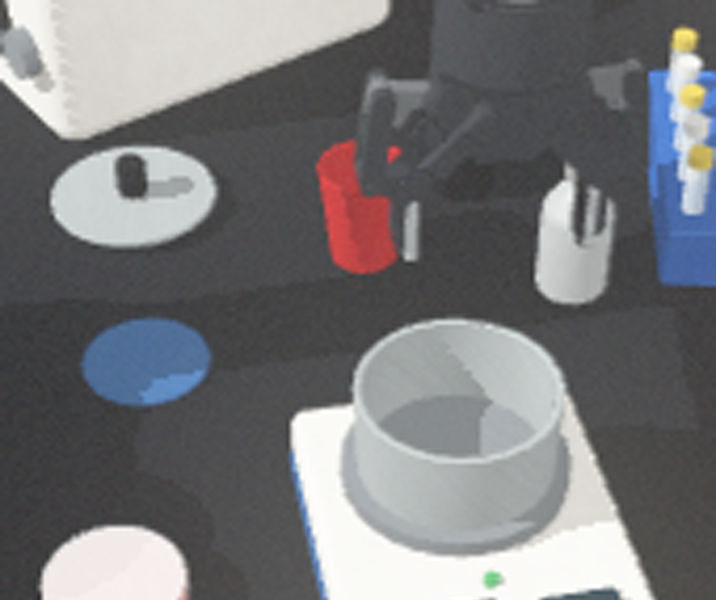

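View pics/c3.png

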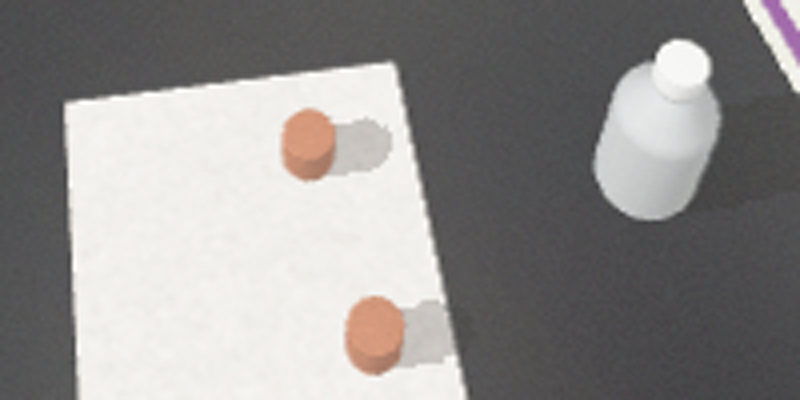

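The crops confirm that the plain red cup at scene (397,166) is the one meant. The black cup at (435,160) and the red pots with sticks at (443,250) and (403,300) are look-alikes. There are two pellets on the mat. Next I'll measure.

```bash
cat > m1.py <<'E'
from h import *
from scipy.optimize import least_squares
def cyl_sil(c,x,y,z0,z1,r0,r1):
    pts=[]
    for z,r in((z0,r0),(z1,r1)):
        for a in np.linspace(0,2*np.pi,48,endpoint=False):
            pts.append(proj(c,[x+r*np.cos(a),y+r*np.sin(a),z]))
    return cv2.convexHull(np.array(pts,np.float32))[:,0]
def fit_cyl(obs,x0,z0,z1,r0,r1):
    # obs list of (c,mask). match bbox + centroid of silhouettes
    def f(p):
        o=[]
        for c,m in obs:
            h=cyl_sil(c,p[0],p[1],z0,z1,r0,r1); M=cv2.moments(h)
            o+= [M['m10']/M['m00']-m[0],M['m01']/M['m00']-m[1]]
        return o
    s=least_squares(f,x0); return s.x,s.fun
def blobs(mask,amin=20):
    n,l,st,ce=cv2.connectedComponentsWithStats(mask.astype(np.uint8))
    return [(ce[i],st[i]) for i in range(1,n) if st[i][4]>=amin]
E
python3 - <<'E'
from m1 import *
S,cs=load('scene0'); D,cd=load('side0')
for nm,im in(('scene',S),('side',D)):
    h=cv2.cvtColor(im,cv2.COLOR_BGR2HSV)
    ter=((h[...,0]<14)&(h[...,1]>100)&(h[...,2]>90))
    print(nm,'terra/red',[(b[0].round(1),b[1]) for b in blobs(ter)])
    bl=((h[...,0]>100)&(h[...,0]<125)&(h[...,1]>120)&(h[...,2]>60))
    print(nm,'blue',[(b[0].round(1),b[1]) for b in blobs(bl,60)])
E
```

```text
scene terra/red [(array([215.7,  26.4]), array([202,   0,  31,  51, 776], dtype=int32)), (array([385. ,  44.2]), array([  219,     0,   421,   130, 16055], dtype=int32)), (array([231.8,  62.5]), array([205,  47,  45,  34, 599], dtype=int32)), (array([202.3,  75.1]), array([189,  55,  30,  44, 802], dtype=int32)), (array([177.2, 101.3]), array([159,  75,  33,  47, 745], dtype=int32)), (array([153. ,  84.1]), array([147,  80,  10,   9,  22], dtype=int32)), (array([185.8, 151.4]), array([ 159,  124,   63,   51, 2005], dtype=int32)), (array([397.1, 164.3]), array([387, 150,  23,  33, 443], dtype=int32)), (array([258.2, 214.8]), array([253, 210,  11,  11,  68], dtype=int32)), (array([279.8, 219.3]), array([267, 215,  25,   8,  53], dtype=int32)), (array([437.6, 261.7]), array([424, 241,  34,  37, 492], dtype=int32)), (array([246. , 298.2]), array([241, 292,  11,  14, 116], dtype=int32)), (array([397.8, 311.2]), array([384, 292,  36,  34, 458], dtype=int32)), (array([221.7, 331.3]), array([216, 325,  12,  14, 131], dtype=int32))]
scene blue [(array([331. , 173.1]), array([317, 162,  29,  2
[... 1740 characters left out ...]
 array([252, 244,  32,  24, 213], dtype=int32)), (array([540.5, 261.7]), array([537, 258,   8,   9,  23], dtype=int32)), (array([336.8, 335.7]), array([331, 327,  13,  18, 189], dtype=int32)), (array([353.4, 383.2]), array([347, 374,  14,  20, 223], dtype=int32))]
side blue [(array([99.8, 77.7]), array([92, 60, 15, 33, 78], dtype=int32)), (array([406.4, 147.8]), array([394, 116,  31,  52, 870], dtype=int32)), (array([274.3, 185.5]), array([259, 175,  31,  21, 494], dtype=int32)), (array([317.4, 245.9]), array([309, 208,  17,  74,  87], dtype=int32)), (array([500.7, 307.3]), array([490, 298,  22,  20, 339], dtype=int32)), (array([517. , 323.8]), array([508, 316,  19,  17, 242], dtype=int32))]
```

```bash
python3 - <<'E'
from m1 import *
S,cs=load('scene0'); D,cd=load('side0'); W,cw=load('wrist0')
for a,b in(((246,298.2),(336.8,335.7)),((221.7,331.3),(353.4,383.2))):
    print('pellet',*fit_cyl([(cs,a),(cd,b)],[.6,-.25],.003,.029,.014,.014))
print('cup scene', fit_cyl([(cs,(397.6,166))],[.7,.2],0,.08,.025,.034))
print('coaster', ray(cd,274.3,185.5,.004), ray(cs,331,173.1,.004))
print('jar rim side', ray(cd,240+459/4.21,100+390/4.21,.130),'wrist',ray(cw,306,171,.130))
print('lid disc side', ray(cd,240+133/4.21,100+196/4.21,.014),'knob top',ray(cd,240+131/4.21,100+160/4.21,.045))
print('key wrist',ray(cw,290,290,.1),'scene',ray(cs,305,246,.1))
# wrist image base corners at z=.06
print('base corners',[ray(cw,u,v,.06)[:2].round(3) for u,v in((219,98),(390,89),(386,302),(248,307))])
print('bottle near cup',ray(cd,240+572/4.21,100+290/4.21,0), 'black cup', ray(cs,310+630/5,110+330/5,0))
print('mat corners',[ray(cs,u,v,.003)[:2].round(3) for u,v in((230,264),(276,300),(225,352),(173,311))])
E
```

```text
pellet [ 0.53627182 -0.29443696] [ 0.32260198  0.08840567 -0.2162585   0.14151032]
pellet [ 0.55255382 -0.39301874] [ 0.43382202  0.13955605 -0.29398225  0.29004954]
cup scene (array([0.60019853, 0.3081666 ]), array([-1.19043182e-06, -1.84632322e-06]))
coaster [0.42678779 0.20379802 0.004     ] [0.43073421 0.1987208  0.004     ]
jar rim side [0.61228406 0.01060359 0.13      ] wrist [0.6116145  0.02361933 0.13      ]
lid disc side [0.42614959 0.38587414 0.014     ] knob top [0.42773789 0.38979194 0.045     ]
key wrist [ 0.59073782 -0.11731953  0.1       ] scene [ 0.59242804 -0.13087604  0.1       ]
base corners [array([0.521, 0.083]), array([0.694, 0.091]), array([ 0.708, -0.164]), array([ 0.531, -0.172])]
bottle near cup [0.74477425 0.24376269 0.        ] black cup [0.69688462 0.38929166 0.        ]
mat corners [array([ 0.424, -0.24 ]), array([ 0.591, -0.249]), array([ 0.588, -0.422]), array([ 0.412, -0.423])]
```

```bash
python3 - <<'E'
from h import *
W,cw=load('wrist0')
C=cv2.resize(np.clip(255*(W[80:320,200:420]/255.)**.6,0,255).astype(np.uint8),(550,600),interpolation=cv2.INTER_CUBIC); cv2.imwrite('pics/c4.png',C)
E
```

```text
(no output)
```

View pics/c4.png

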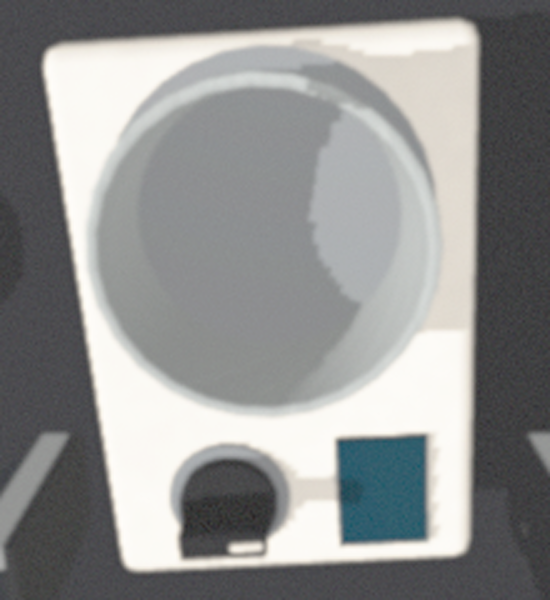

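Call:
send_rows:
  steps:
    - [-0.037, -0.011, 0.008, 0, 0, 0]
    - [-0.037, -0.011, 0.008, 0, 0, 0]
    - [-0.037, -0.011, 0.008, 0, 0, 0]
    - [-0.037, -0.011, 0.01, 0, 0, 0]
    - [-0.037, -0.011, 0.01, 0, 0, 0]
    - [-0.037, -0.011, 0.01, 0, 0, 0]
    - [-0.037, -0.011, 0.01, 0, 0, 0]
    - [-0.035, -0.011, 0.01, 0, 0, 0]
  grip: 0.65

```text
time: 1.15
tool_pos: [0.5363, -0.2951, 0.1566]
tool_rot: [-0.0, 0.707, 0.707, -0.0]
contact_force: [-0.5, 0.4, 0.5]
gripper_width: 0.646
```

```bash
cat >> h.py <<'E'
def log():
    s=manip.state(); 
    open('log.txt','a').write(repr([list(map(float,s['joint_pos'])),list(map(float,s['tool_pos'])),list(map(float,s['tool_rot']))])+'\n')
    print('t %.2f'%s['time'],'q',np.round(s['joint_pos'],3),'p',np.round(s['tool_pos'],4),'r',np.round(s['tool_rot'],4),'F',np.round(s['contact_force'],1),'g %.3f'%s['gripper_width'])
    return s
E
python3 - <<'E'
from m1 import *
log(); W,cw=snap('wrist','w1'); S,cs=snap('scene','s1')
h=cv2.cvtColor(S,cv2.COLOR_BGR2HSV); ter=((h[...,0]<14)&(h[...,1]>100)&(h[...,2]>90)); ter[:280]=0; ter[:,300:]=0
for b in blobs(ter): print(b[0],b[1], fit_cyl([(cs,b[0])],[.55,-.3],.003,.029,.014,.014)[0])
E
```

```text
t 1.15 q [-0.625  0.079  1.713  0.     1.351 -0.624] p [ 0.5363 -0.2951  0.1566] r [-3.000e-04  7.072e-01  7.070e-01 -0.000e+00] F [-0.5  0.4  0.5] g 0.646
[245.98275862 298.1637931 ] [241 292  11  14 116] [ 0.53536636 -0.29468508]
[221.70992366 331.32061069] [216 325  12  14 131] [ 0.55155344 -0.39340198]
```

View pics/w1.png

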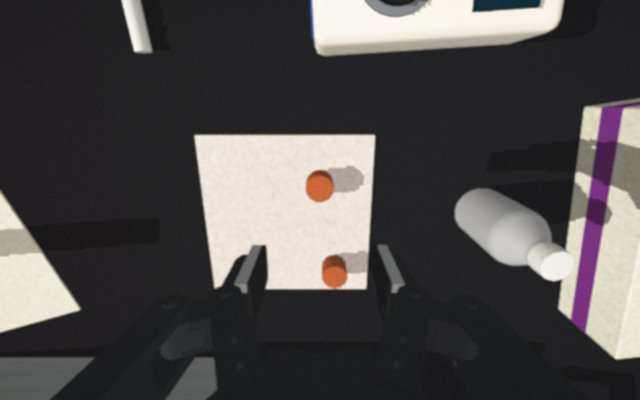

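The wrist view shows pellet A at (319,186) and B at (335,271). The mat corners are at (195,135) and (375,135).

```bash
python3 - <<'E'
from m1 import *
W,cw=load('w1')
h=cv2.cvtColor(W,cv2.COLOR_BGR2HSV); ter=((h[...,0]<14)&(h[...,1]>130)&(h[...,2]>90))
for b in blobs(ter): print(b[0],b[1], fit_cyl([(cw,b[0])],[.55,-.3],.003,.029,.014,.014)[0])
print(ray(cw,482,205,.0))
E
```

```text
[319.23547881 185.8744113 ] [306 171  27  30 637] [ 0.53487471 -0.29572427]
[333.8446281  271.44958678] [323 256  23  32 605] [ 0.55105963 -0.39480392]
[ 0.71178171 -0.32271448  0.        ]
```

Call:
send_rows:
  steps:
    - [0, -0.001, 0.03, 0, 0, 0]
    - [0, 0, 0.035, 0, 0, 0]
    - [0, 0, 0.035, 0, 0, 0]
    - [0, 0, 0.03, 0, 0, 0]
    - [0, 0, 0.014, 0, 0, 0]
    - [0, 0, 0.006, 0, 0, 0]
    - [0, 0, 0, 0, 0, 0]

```text
time: 2.12
tool_pos: [0.5365, -0.2941, 0.008]
tool_rot: [0.0, 0.707, 0.707, 0.0]
contact_force: [0.2, -0.2, 0.7]
gripper_width: 0.651
```

Call:
send_rows:
  steps:
    - [0, 0, 0, 0, 0, 0]
    - [0, 0, 0, 0, 0, 0]
    - [0, 0, 0, 0, 0, 0]
    - [0, 0, 0, 0, 0, 0]
    - [0, 0, -0.01, 0, 0, 0]
    - [0, 0, -0.04, 0, 0, 0]
    - [0, 0, -0.06, 0, 0, 0]
    - [0, 0, -0.06, 0, 0, 0]
  grip: 0.1

```text
time: 3.12
tool_pos: [0.5353, -0.2935, 0.1786]
tool_rot: [-0.001, 0.707, 0.707, -0.0]
contact_force: [0.8, 0.6, 0.2]
gripper_width: 0.302
```

Call:
send_rows:
  steps:
    - [0.01, 0, -0.02, 0, 0, 0]
    - [0.045, 0.013, 0, 0, 0, 0]
    - [0.045, 0.013, 0, 0, 0, 0]
    - [0.045, 0.013, 0, 0, 0, 0]
    - [0.045, 0.013, 0, 0, 0, 0]
    - [0.045, 0.013, 0, 0, 0, 0]
    - [0.03, 0.01, 0, 0, 0, 0]
    - [0.018, 0, 0, 0, 0, 0]

```text
time: 4.12
tool_pos: [0.6103, -0.0092, 0.196]
tool_rot: [-0.001, 0.707, 0.708, -0.001]
contact_force: [0.0, -0.3, -0.3]
gripper_width: 0.302
```

```bash
python3 - <<'E'
from m1 import *
log(); snap('wrist','w2'); snap('side','d2');snap('scene','s2')
a,_=load('w2');b,_=load('d2'); cv2.imwrite('pics/w2d2.png',np.vstack([cv2.resize(a[:, :],(480,300)),cv2.resize(b[140:300,220:460],(480,300))]))
E
```

```text
t 4.12 q [-0.137  0.044  1.682 -0.     1.419 -0.139] p [ 0.6103 -0.0092  0.196 ] r [-0.0009  0.7065  0.7077 -0.0008] F [ 0.  -0.3 -0.3] g 0.302
```

View pics/w2d2.png

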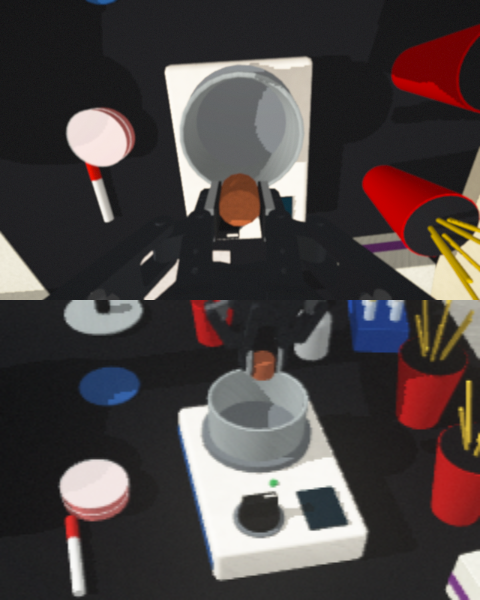

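```bash
python3 - <<'E'
from m1 import *
W,cw=load('w0') if 0 else load('wrist0'); D,cd=load('d2')
def draw(im,c,x,y,z,r,col):
    p=np.array([proj(c,[x+r*np.cos(a),y+r*np.sin(a),z]) for a in np.linspace(0,6.3,80)])
    return p
out=[]
for im,c,(r0,r1,c0,c1) in((W,cw,(80,320,200,420)),(D,cd,(170,300,300,420))):
    k=4; o=cv2.resize(im[r0:r1,c0:c1],None,fx=k,fy=k,interpolation=cv2.INTER_CUBIC)
    for r,z,col in((.062,.13,(0,0,255)),(.057,.13,(0,255,0)),(.055,.065,(255,0,0))):
        p=draw(o,c,.6115,.0145,z,r,col); cv2.polylines(o,[np.int32((p-[c0,r0])*k+k/2)],False,col,1)
    out.append(cv2.resize(o,None,fx=.55,fy=.55,interpolation=cv2.INTER_AREA) if o.shape[0]>600 else o)
cv2.imwrite('pics/j1.png',out[0]);cv2.imwrite('pics/j2.png',out[1])
E
```

```text
(no output)
```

View pics/j1.png

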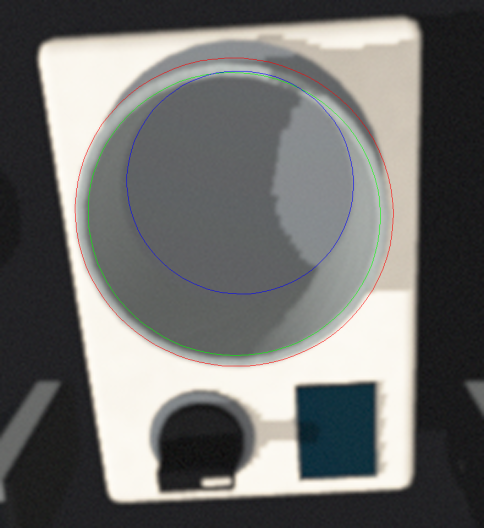

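View pics/j2.png

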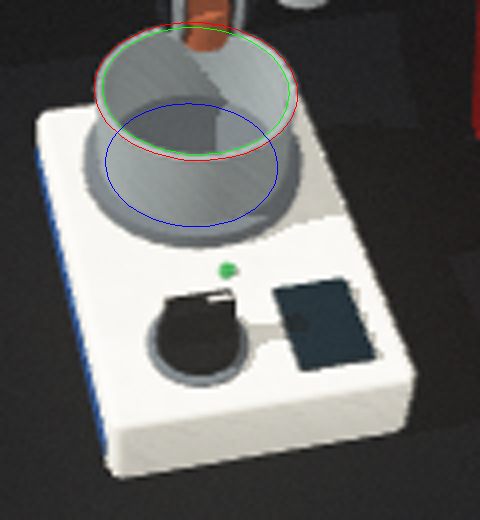

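Call:
send_rows:
  steps:
    - [0, 0, 0.03, 0, 0, 0]
    - [0, 0, 0.035, 0, 0, 0]
    - [0, 0, 0.025, 0, 0, 0]
    - [0, 0, 0.01, 0, 0, 0]
    - [0, 0, 0, 0, 0, 0]

```text
time: 4.9
tool_pos: [0.6105, -0.0118, 0.0969]
tool_rot: [-0.0, 0.707, 0.707, -0.0]
contact_force: [-0.6, 0.1, -0.4]
gripper_width: 0.3
```

Call:
send_rows:
  steps:
    - [0, 0, 0, 0, 0, 0]
    - [0, 0, 0, 0, 0, 0]
    - [0, 0, -0.02, 0, 0, 0]
    - [0, 0, -0.04, 0, 0, 0]
    - [0, 0, -0.04, 0, 0, 0]
    - [-0.05, 0, -0.01, 0, 0, 0]
    - [-0.06, -0.01, 0, 0, 0, 0]
    - [-0.06, -0.01, 0, 0, 0, 0]
  grip: 0.5

```text
time: 5.9
tool_pos: [0.5914, -0.1826, 0.2102]
tool_rot: [0.002, 0.707, 0.708, 0.001]
contact_force: [-0.1, 0.5, -0.5]
gripper_width: 0.501
```

```bash
python3 - <<'E'
from m1 import *
log(); S,cs=snap('scene','s3'); D,cd=snap('side','d3')
h=cv2.cvtColor(S,cv2.COLOR_BGR2HSV); ter=((h[...,0]<14)&(h[...,1]>100)&(h[...,2]>90)); ter[:280]=0; ter[:,300:]=0
for b in blobs(ter): print(b[0],b[1], fit_cyl([(cs,b[0])],[.55,-.3],.003,.029,.014,.014)[0])
cv2.imwrite('pics/v3.png',np.vstack([cv2.resize(S[170:370,170:410],(480,400)),cv2.resize(D[170:270,280:400],(480,200))]))
E
```

```text
t 5.90 q [-0.42   0.05   1.652  0.     1.437 -0.421] p [ 0.5914 -0.1826  0.2102] r [1.700e-03 7.067e-01 7.075e-01 7.000e-04] F [-0.1  0.5 -0.5] g 0.501
[221.70992366 331.32061069] [216 325  12  14 131] [ 0.55155344 -0.39340198]
```

View pics/v3.png

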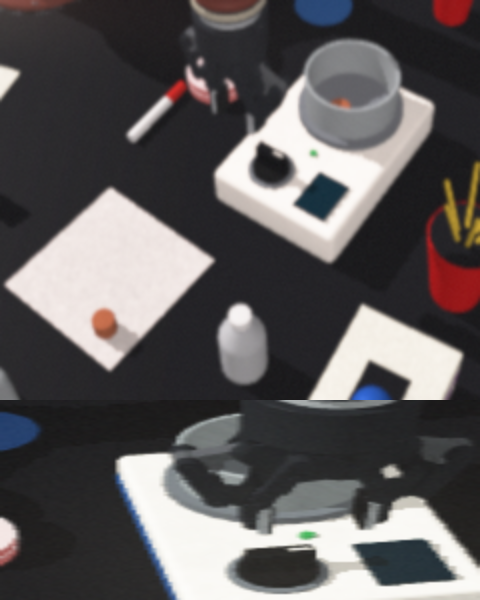

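Call:
send_rows:
  steps:
    - [-0.04, -0.01, 0, 0, 0, 0]
    - [-0.05, -0.01, 0, 0, 0, 0]
    - [-0.05, -0.01, 0.01, 0, 0, 0]
    - [-0.05, -0.01, 0.03, 0, 0, 0]
    - [-0.023, 0, 0.04, 0, 0, 0]
    - [0, 0, 0.03, 0, 0, 0]
    - [0, 0, 0.02, 0, 0, 0]
    - [0, 0, 0, 0, 0, 0]
  grip: 0.65

```text
time: 7.0
tool_pos: [0.5507, -0.3927, 0.0762]
tool_rot: [-0.001, 0.707, 0.707, -0.0]
contact_force: [0.7, 0.4, 0.2]
gripper_width: 0.649
```

```bash
python3 - <<'E'
from m1 import *
log(); W,cw=snap('wrist','w4')
h=cv2.cvtColor(W,cv2.COLOR_BGR2HSV); ter=((h[...,0]<14)&(h[...,1]>130)&(h[...,2]>90))
for b in blobs(ter): print(b[0],b[1], fit_cyl([(cw,b[0])],[.55,-.39],.003,.029,.014,.014)[0])
E
```

```text
t 7.00 q [-0.729  0.304  1.599  0.     1.242 -0.73 ] p [ 0.5507 -0.3927  0.0762] r [-0.0013  0.7068  0.7074 -0.    ] F [0.7 0.4 0.2] g 0.649
[321.86780715 217.75272162] [ 304  196   37   44 1286] [ 0.55114637 -0.39442907]
```

Call:
send_rows:
  steps:
    - [-0.001, 0.0, 0.03, 0, 0, 0]
    - [0, 0, 0.025, 0, 0, 0]
    - [0, 0, 0.013, 0, 0, 0]
    - [0, 0, 0, 0, 0, 0]

```text
time: 7.55
tool_pos: [0.5512, -0.3948, 0.0096]
tool_rot: [0.0, 0.707, 0.707, -0.0]
contact_force: [1.1, -0.1, 0.5]
gripper_width: 0.649
```

Call:
send_rows:
  steps:
    - [0, 0, 0, 0, 0, 0]
    - [0, 0, 0, 0, 0, 0]
    - [0, 0, 0, 0, 0, 0]
    - [0, 0, 0, 0, 0, 0]
    - [0, 0, -0.01, 0, 0, 0]
    - [0, 0, -0.05, 0, 0, 0]
    - [0, 0, -0.06, 0, 0, 0]
    - [0.01, 0, -0.06, 0, 0, 0]
  grip: 0.1

```text
time: 8.55
tool_pos: [0.5504, -0.385, 0.191]
tool_rot: [-0.0, 0.707, 0.707, -0.0]
contact_force: [-0.1, -0.9, -0.6]
gripper_width: 0.302
```

Call:
send_rows:
  steps:
    - [0.04, 0.0, -0.01, 0, 0, 0]
    - [0.055, 0.01, 0, 0, 0, 0]
    - [0.055, 0.01, 0, 0, 0, 0]
    - [0.055, 0.01, 0, 0, 0, 0]
    - [0.055, 0.01, 0, 0, 0, 0]
    - [0.055, 0.01, 0, 0, 0, 0]
    - [0.055, 0.01, 0, 0, 0, 0]
    - [0.05, 0, 0, 0, 0, 0]

```text
time: 9.55
tool_pos: [0.6109, 0.037, 0.1994]
tool_rot: [-0.0, 0.707, 0.707, 0.0]
contact_force: [-0.3, -0.1, -0.7]
gripper_width: 0.301
```

Call:
send_rows:
  steps:
    - [0, 0, 0, 0, 0, 0]
    - [0, 0, 0.03, 0, 0, 0]
    - [0, 0, 0.035, 0, 0, 0]
    - [0, 0, 0.025, 0, 0, 0]
    - [0, 0, 0.01, 0, 0, 0]
    - [0, 0, 0, 0, 0, 0]

```text
time: 10.3
tool_pos: [0.6107, 0.0343, 0.099]
tool_rot: [-0.0, 0.707, 0.707, -0.0]
contact_force: [-0.5, -0.2, 0.2]
gripper_width: 0.302
```

Call:
send_rows:
  steps:
    - [0, 0, 0, 0, 0, 0]
    - [0, 0, 0, 0, 0, 0]
    - [0, 0, -0.03, 0, 0, 0]
    - [0, 0, -0.05, 0, 0, 0]
    - [0, 0, -0.05, 0, 0, 0]
    - [0, 0, -0.05, 0, 0, 0]
    - [0, 0, -0.05, 0, 0, 0]
  grip: 0.5

```text
time: 11.18
tool_pos: [0.6109, 0.0351, 0.3321]
tool_rot: [0.001, 0.707, 0.707, 0.001]
contact_force: [1.0, 0.6, 1.3]
gripper_width: 0.499
```

Call:
send_rows:
  steps:
    - [0.0, 0, 0, 0, 10, 0]
    - [0.0, 0, 0, 0, 10, 0]
  grip: 1.0

```text
time: 11.42
tool_pos: [0.6117, 0.0357, 0.3329]
tool_rot: [-0.122, 0.695, 0.697, 0.126]
contact_force: [-0.4, -0.1, -0.9]
gripper_width: 0.904
```

```bash
python3 - <<'E'
from m1 import *
log(); S,cs=snap('scene','s5'); D,cd=snap('side','d5')
cv2.imwrite('pics/v5.png',np.vstack([cv2.resize(S[100:300,200:460],(520,400)),cv2.resize(D[150:270,260:400],(233,200)).repeat(1,1) if 0 else cv2.resize(D[170:260,240:474],(520,200))]))
E
```

```text
t 11.43 q [-0.221 -0.011  1.538  0.348  1.682 -0.196] p [0.6117 0.0357 0.3329] r [-0.1222  0.6952  0.697   0.1263] F [-0.4 -0.1 -0.9] g 0.904
```

View pics/v5.png

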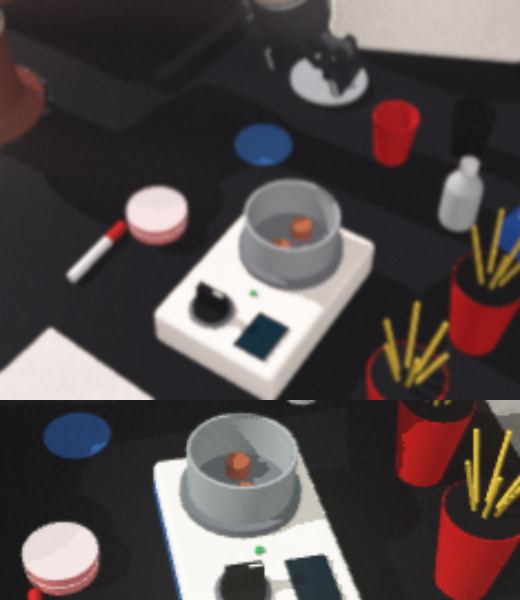

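```bash
cat > kin.py <<'E'
import numpy as np
from scipy.spatial.transform import Rotation as Ro
from scipy.optimize import least_squares
M=np.array([[0,1,0],[1,0,0],[0,0,-1.]])
R0=Ro.from_euler('y',-np.pi).as_matrix()@M
z=np.array([0,0,1.]);x=np.array([1.,0,0])
def rz(a):return Ro.from_euler('z',a).as_matrix()
def ry(a):return Ro.from_euler('y',a).as_matrix()
def fk(q,P):
    h,d,L1,L2,L3,e,a=P
    A=rz(q[0]); U=A@ry(q[1]); F=A@ry(q[1]+q[2]); W=F@rz(q[3])@ry(q[4])@rz(q[5])
    p=A@[a,d,0]+[0,0,h]+U@z*L1+F@z*L2+F@x*e+W@z*L3
    return p,W@R0
data=[eval(l) for l in open('log.txt')]
def fit():
    def f(P): return np.concatenate([fk(q,P)[0]-p for q,p,r in data]+[1e-4*(np.array(P)-P0)])
    P0=np.array([.3,.074,.4,.4,.25,0,0]); s=least_squares(f,P0); return s.x,s.fun
LO=np.array([-3.01,-1.01,.06,-1.02,.09,-3.14]);HI=np.array([3.01,2.22,2.58,4.17,2.62,3.14])
E
python3 - <<'E'
from kin import *
P,f=fit(); print(P.round(3),np.abs(f).max().round(4),len(data))
for q,p,r in data:
    R=Ro.from_quat([r[1],r[2],r[3],r[0]]).as_matrix(); print((fk(q,P)[0]-p).round(4), np.abs(fk(q,P)[1]-R).max().round(3))
E
python3 - <<'E'
from m1 import *
S,cs=load('s5'); D,cd=load('d5')
for nm,im,c in(('scene',S,cs),('side',D,cd)):
    h=cv2.cvtColor(im,cv2.COLOR_BGR2HSV); m=((h[...,0]<10)|(h[...,0]>170))&(h[...,1]>140)&(h[...,2]>60)
    print(nm,[(b[0].round(1),b[1]) for b in blobs(m,100) if abs(b[0][0]-(397 if nm=='scene' else 326))<25 and abs(b[0][1]-160)<25])
E
```

```text
[0.238 0.074 0.426 0.61  0.28  0.096 0.   ] 0.0 5
[ 0. -0.  0.] 0.0
[ 0. -0. -0.] 0.0
[ 0. -0. -0.] 0.0
[-0.  0.  0.] 0.0
[-0.  0. -0.] 0.0
scene [(array([396.5, 165.2]), array([386, 150,  24,  34, 656], dtype=int32))]
side [(array([326. , 147.6]), array([315, 133,  23,  32, 581], dtype=int32))]
```

```bash
cat >> kin.py <<'E'
PP,_=fit()
def ik(p,R,q0):
    def f(q):
        a,b=fk(q,PP); return np.concatenate([(a-p)*5,(Ro.from_matrix(b.T@R)).as_rotvec()])
    s=least_squares(f,q0,bounds=(LO,HI)); return s.x,np.abs(s.fun).max()
def toolR(tilt,yaw,roll=0):
    # tool z tilted by tilt from down towards world dir yaw (rad from +x); jaws horizontal; then roll about tool z
    zt=np.array([np.sin(tilt)*np.cos(yaw),np.sin(tilt)*np.sin(yaw),-np.cos(tilt)])
    yt=np.array([np.sin(yaw),-np.cos(yaw),0]); xt=np.cross(yt,zt)
    return np.column_stack([xt,yt,zt])@rz(roll)
E
python3 - <<'E'
from m1 import *
S,cs=load('s5'); D,cd=load('d5')
print(fit_cyl([(cs,(396.5,165.2)),(cd,(326,147.6))],[.6,.3],0,.08,.025,.034))
print(fit_cyl([(cs,(396.5,165.2))],[.6,.3],0,.08,.025,.034), fit_cyl([(cd,(326,147.6))],[.6,.3],0,.08,.025,.034))
from kin import *
q0=data[-1][0]
cup=np.array([.6,.306,.055]); jar=np.array([.6105,.0145,.21]); coa=np.array([.429,.201,.059])
for yaw in (90,75,105):
  for tilt in (45,60,70):
    R=toolR(np.radians(tilt),np.radians(yaw)); go=R[:,2]*.019
    q,e=ik(cup+go,R,q0); q2,e2=ik(coa+go,R,q); print(yaw,tilt,'cup',q.round(2),round(e,4),'coaster',q2.round(2),round(e2,4))
  for roll in (0,130,-130):
    R=toolR(np.radians(90),np.radians(yaw),np.radians(roll)); q3,e3=ik(jar+R[:,2]*.019,R,q); print('   pour',roll,q3.round(2),round(e3,4))
E
```

```text
(array([0.59588618, 0.31009018]), array([ 0.20065285, -0.12125393, -0.11596779,  0.29347575]))
(array([0.59568312, 0.30925019]), array([1.76551623e-07, 2.14238412e-07])) (array([0.5964534, 0.3115726]), array([ 8.21527067e-07, -7.43201306e-06]))
90 45 cup [ 0.08  0.33  1.79  0.89  1.14 -0.37] 0.0 coaster [-0.13 -0.07  2.23  0.83  1.25 -0.52] 0.0
90 60 cup [ 0.01  0.41  1.8   1.14  1.26 -0.57] 0.0 coaster [-0.23  0.07  2.23  1.03  1.39 -0.73] 0.0
90 70 cup [-0.02  0.49  1.8   1.29  1.36 -0.69] 0.0 coaster [-0.27  0.18  2.21  1.14  1.5  -0.85] 0.0
   pour 0 [-0.5   0.47  1.67  1.29  1.98 -0.63] 0.0
   pour 130 [-0.5   0.47  1.67  1.29  1.98  1.64] 0.0
   pour -130 [-0.5   0.47  1.67  1.29  1.98 -2.9 ] 0.0
75 45 cup [ 0.1   0.24  1.9   0.97  0.94 -0.22] 0.0 coaster [-0.14 -0.2   2.35  0.91  1.09 -0.36] 0.0
75 60 cup [ 0.03  0.31  1.94  1.3   1.04 -0.53] 0.0 coaster [-0.25 -0.08  2.37  1.17  1.22 -0.64] 0.0
75 70 cup [-0.01  0.38  1.95  1.48  1.15 -0.69] 0.0 coaster [-0.3   0.05  2.36  1.3   1.34 -0.81] 0.0
   pour 0 [-0.54  0.35  1.84  1.41  1.8  -0.63] 0.0
   pour 130 [-0.54  0.35  1.84  1.41  1.8   1.64] 0.0
   pour -130 [-0.54  0.35  1.84  1.41  1.8  -2.9 ] 0.0
105 45 cup [ 0.08  0.42  1.67  0.8   1.32 -0.5 ] 0.0 coaster [-0.11  0.05  2.12  0.74  1.39 -0.67] 0.0
105 60 cup [ 0.02  0.52  1.65  1.01  1.46 -0.63] 0.0 coaster [-0.19  0.19  2.09  0.9   1.53 -0.81] 0.0
105 70 cup [-0.01  0.59  1.63  1.13  1.56 -0.7 ] 0.0 coaster [-0.22  0.29  2.06  0.99  1.64 -0.89] 0.0
   pour 0 [-0.44  0.58  1.51  1.17  2.17 -0.64] 0.0
   pour 130 [-0.44  0.58  1.51  1.17  2.17  1.63] 0.0
   pour -130 [-0.44  0.58  1.51  1.17  2.17 -2.91] 0.0
```

Call:
send_rows:
  steps:
    - [0, 0, 0, 0, 10, 0]
    - [0, 0, 0, 0, 10, 0]
    - [0, 0, 0, 0, 5, 0]
    - [0, -0.005, 0.05, 0, 0, 0]
    - [0, -0.005, 0.05, 0, 0, 0]
    - [0, -0.005, 0.05, 0, 0, 0]
    - [0, 0, 0.05, 0, 0, 0]
    - [0, 0, 0.04, 0, 0, 0]
  grip: 1.0

```text
time: 12.52
tool_pos: [0.5951, 0.2067, 0.1585]
tool_rot: [-0.27, 0.653, 0.654, 0.269]
contact_force: [0.1, -0.8, 0.5]
gripper_width: 0.999
```

```bash
python3 - <<'E'
from m1 import *
log(); snap('wrist','w6'); snap('side','d6'); snap('scene','s6')
E
```

```text
t 12.53 q [-0.109  0.127  1.804  0.793  1.394 -0.333] p [0.5951 0.2067 0.1585] r [-0.2702  0.6528  0.6544  0.2694] F [ 0.1 -0.8  0.5] g 0.999
```

View pics/w6.png

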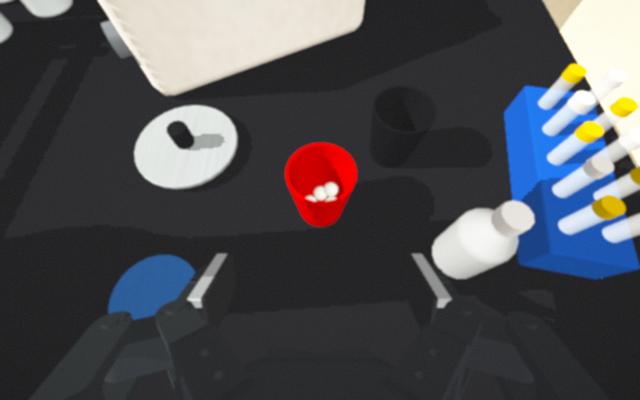

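View pics/s6.png

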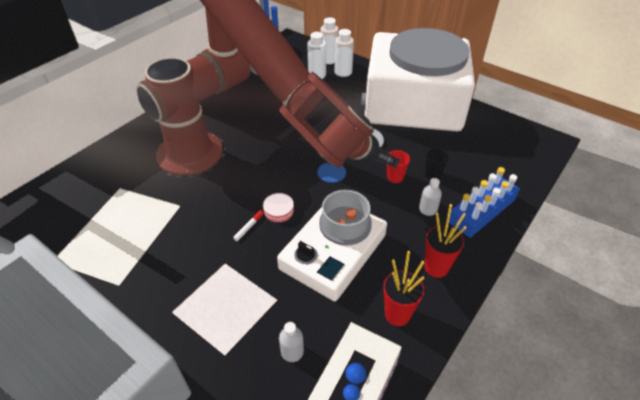

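The wrist view shows the red cup at (320,185) with white balls inside, the lid at (186,147), the coaster at (152,287) and the black cup at (402,125).

```bash
python3 - <<'E'
from m1 import *
W,cw=load('w6')
h=cv2.cvtColor(W,cv2.COLOR_BGR2HSV); m=(((h[...,0]<10)|(h[...,0]>170))&(h[...,1]>140)&(h[...,2]>60)).astype(np.uint8)
cn,_=cv2.findContours(m,cv2.RETR_EXTERNAL,cv2.CHAIN_APPROX_NONE); c=max(cn,key=cv2.contourArea); c=cv2.convexHull(c); M=cv2.moments(c); ce=(M['m10']/M['m00'],M['m01']/M['m00']); print(ce,M['m00'])
x,_=fit_cyl([(cw,ce)],[.6,.3],0,.08,.025,.034); print('cup',x, 'area model',cv2.contourArea(cyl_sil(cw,x[0],x[1],0,.08,.025,.034)))
# lid disc
g=((h[...,1]<60)&(h[...,2]>120)).astype(np.uint8); g[:90]=0;g[:,260:]=0; 
cn,_=cv2.findContours(g,cv2.RETR_EXTERNAL,cv2.CHAIN_APPROX_NONE); c=max(cn,key=cv2.contourArea); hl=cv2.convexHull(c); M=cv2.moments(hl); ce=(M['m10']/M['m00'],M['m01']/M['m00']); print('lid',ce,M['m00'])
x,_=fit_cyl([(cw,ce)],[.43,.39],.008,.014,.064,.064); print('lid',x,cv2.contourArea(cyl_sil(cw,x[0],x[1],.008,.014,.064,.064)))
print([proj(cw,[x[0],x[1],z]).round(1) for z in(.014,.044)])
C=cv2.resize(W[90:200,120:380],(780,330),interpolation=cv2.INTER_CUBIC); cv2.imwrite('pics/c6.png',C)
b=((h[...,0]>100)&(h[...,0]<125)&(h[...,1]>120)&(h[...,2]>60)).astype(np.uint8); b[:,260:]=0
cn,_=cv2.findContours(b,cv2.RETR_EXTERNAL,cv2.CHAIN_APPROX_NONE); c=max(cn,key=cv2.contourArea)
D,cd=load('d6'); h=cv2.cvtColor(D,cv2.COLOR_BGR2HSV); b=((h[...,0]>100)&(h[...,0]<125)&(h[...,1]>120)&(h[...,2]>60))
print('side blue',[(q[0],q[1]) for q in blobs(b,200)])
S,cs=load('s6'); h=cv2.cvtColor(S,cv2.COLOR_BGR2HSV); b=((h[...,0]>100)&(h[...,0]<125)&(h[...,1]>120)&(h[...,2]>60))
print('scene blue',[(q[0],q[1]) for q in blobs(b,200)])
E
```

```text
(320.495594792224, 181.41070090957732) 4672.5
cup [0.59478362 0.30934725] area model 4455.51176550216
lid (185.31859444361314, 146.425981345703) 6683.0
lid [0.42261092 0.39297872] 6740.881846027798
[array([185.3, 142.1]), array([175. , 126.6])]
side blue [(array([406.11586052, 147.4735658 ]), array([392, 116,  33,  52, 889], dtype=int32)), (array([274.29614604, 185.54158215]), array([259, 175,  31,  21, 493], dtype=int32)), (array([500.68823529, 307.31470588]), array([490, 298,  22,  20, 340], dtype=int32)), (array([516.95454545, 323.82644628]), array([508, 316,  19,  17, 242], dtype=int32))]
scene blue [(array([330.67963387, 173.00686499]), array([317, 163,  29,  20, 437], dtype=int32)), (array([487.07621009, 212.6323378 ]), array([458, 184,  62,  54, 971], dtype=int32)), (array([353.51173709, 380.23630673]), array([342, 362,  25,  38, 639], dtype=int32))]
```

View pics/c6.png

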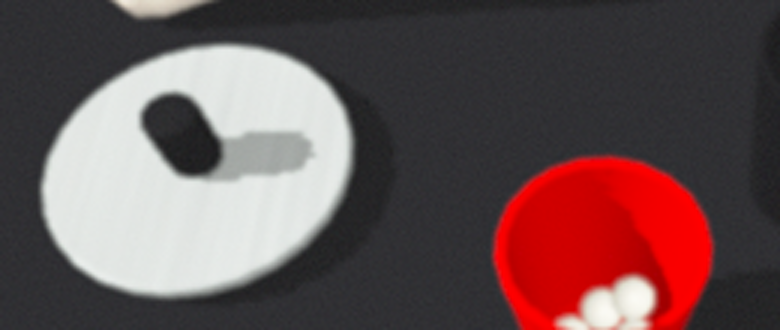

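Call:
send_rows:
  steps:
    - [0, 0, 0.04, 0, 0, 0]
    - [0, 0, 0.04, 0, 0, 0]
    - [0, 0, 0.035, 0, 0, 0]
    - [0, 0, 0.03, 0, 0, 0]
    - [0, 0, 0.015, 0, 0, 0]
    - [0, 0, 0.005, 0, 0, 0]
    - [0, 0, 0, 0, 0, 0]

```text
time: 13.55
tool_pos: [0.5969, 0.3211, 0.044]
tool_rot: [-0.27, 0.653, 0.653, 0.271]
contact_force: [-0.2, 0.1, 0.7]
gripper_width: 1.001
```

```bash
python3 - <<'E'
from m1 import *
log(); a,_=snap('wrist','w7'); b,_=snap('scene','s7'); 
cv2.imwrite('pics/v7.png',np.vstack([cv2.resize(a[150:390,200:440],(480,300)),cv2.resize(b[100:220,310:502],(480,300),interpolation=cv2.INTER_CUBIC)]))
E
```

```text
t 13.55 q [ 0.082  0.322  1.8    0.889  1.137 -0.363] p [0.5969 0.3211 0.044 ] r [-0.27    0.6531  0.6534  0.2712] F [-0.2  0.1  0.7] g 1.001
```

View pics/v7.png

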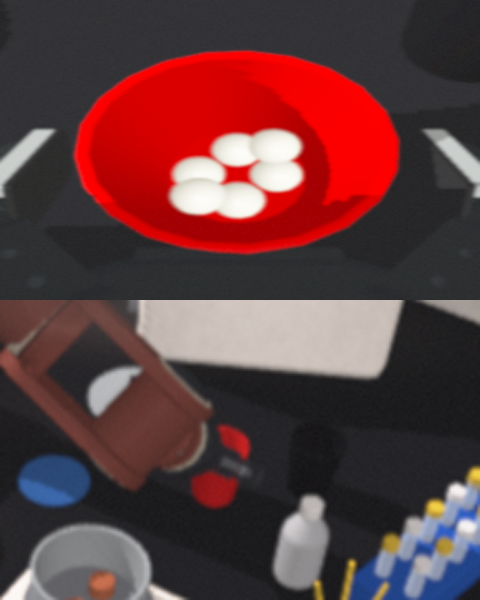

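The cup is centred between the fingers, with six balls inside. I'll close and lift.

Call:
send_rows:
  steps:
    - [0, 0, 0, 0, 0, 0]
    - [0, 0, 0, 0, 0, 0]
    - [0, 0, 0, 0, 0, 0]
    - [0, 0, 0, 0, 0, 0]
    - [0, 0, 0, 0, 0, 0]
  grip: 0.4

```text
time: 14.28
tool_pos: [0.597, 0.3213, 0.0443]
tool_rot: [-0.27, 0.653, 0.653, 0.272]
contact_force: [-0.5, -3.3, 5.6]
gripper_width: 0.742
```

Call:
send_rows:
  steps:
    - [0.007, 0, -0.007, 0, 0, 0]
    - [0.014, 0, -0.014, 0, 0, 0]
    - [0.02, 0, -0.02, 0, 0, 0]
    - [0.02, 0, -0.02, 0, 0, 0]
    - [0.02, 0, -0.02, 0, 0, 0]
    - [0.02, 0, -0.02, 0, 0, 0]
    - [0.02, 0, -0.02, 0, 0, 0]
    - [0, 0, 0, 0, 0, 0]

```text
time: 15.28
tool_pos: [0.5976, 0.3216, 0.2183]
tool_rot: [-0.269, 0.652, 0.654, 0.273]
contact_force: [0.3, -0.4, -1.5]
gripper_width: 0.741
```

```bash
python3 - <<'E'
from m1 import *
log(); a,_=snap('wrist','w8'); b,_=snap('scene','s8'); 
cv2.imwrite('pics/v8.png',np.vstack([cv2.resize(a[100:390,200:440],(480,300)),cv2.resize(b[100:220,310:502],(480,300),interpolation=cv2.INTER_CUBIC)]))
E
```

```text
t 15.28 q [ 0.083  0.091  1.736  0.813  1.329 -0.131] p [0.5976 0.3216 0.2183] r [-0.2687  0.6523  0.654   0.273 ] F [ 0.3 -0.4 -1.5] g 0.741
```

View pics/v8.png

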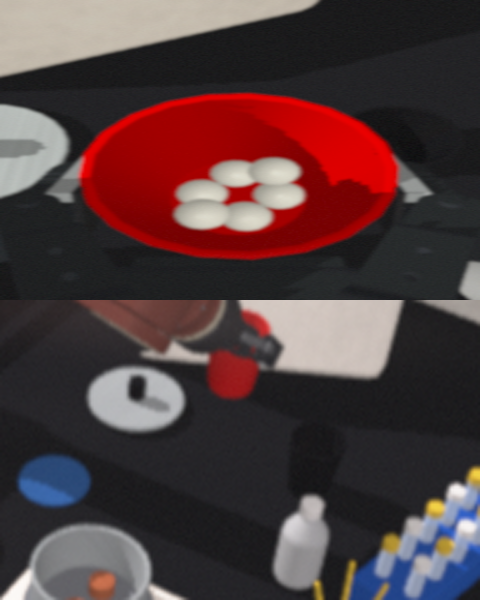

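Call:
send_rows:
  steps:
    - [-0.01, -0.001, -0.012, 0, 0, 0]
    - [-0.022, -0.002, -0.028, 0, 0, 0]
    - [-0.025, -0.002, -0.033, 0, 0, 0]
    - [-0.027, -0.003, -0.035, 0, 0, 0]
    - [-0.027, -0.003, -0.035, 0, 0, 0]
    - [-0.025, -0.002, -0.033, 0, 0, 0]
    - [-0.018, -0.002, -0.02, 0, 0, 0]
    - [-0.007, 0, -0.01, 0, 0, 0]

```text
time: 16.38
tool_pos: [0.5805, 0.06, 0.2446]
tool_rot: [-0.271, 0.654, 0.652, 0.27]
contact_force: [0.6, 0.1, -1.0]
gripper_width: 0.741
```

Call:
send_rows:
  steps:
    - [0, 0, 0, 0, 4, 0]
    - [0, 0, 0, 0, 7, 0]
    - [0, 0, 0, 0, 8, 0]
    - [0, 0, 0, 0, 8, 0]
    - [0, 0, 0, 0, 8, 0]
    - [0, 0, 0, 0, 6, 0]
    - [0, 0, 0, 0, 4, 0]
    - [0, 0, 0, 0, 0, 0]

```text
time: 17.38
tool_pos: [0.5804, 0.0623, 0.2438]
tool_rot: [0.501, -0.501, -0.499, -0.499]
contact_force: [-0.3, 0.4, -0.4]
gripper_width: 0.739
```

```bash
python3 - <<'E'
from m1 import *
log(); a,_=snap('wrist','w9'); b,_=snap('scene','s9');c,_=snap('side','d9') 
cv2.imwrite('pics/v9.png',np.vstack([cv2.resize(a[100:390,160:480],(480,200)),cv2.resize(b[100:260,250:442],(480,200),interpolation=cv2.INTER_CUBIC),cv2.resize(c[100:300,240:480],(480,200))]))
E
```

```text
t 17.38 q [-0.478  0.34   1.773  1.311  1.977 -0.591] p [0.5804 0.0623 0.2438] r [ 0.5014 -0.5007 -0.4987 -0.4992] F [-0.3  0.4 -0.4] g 0.739
```

View pics/v9.png

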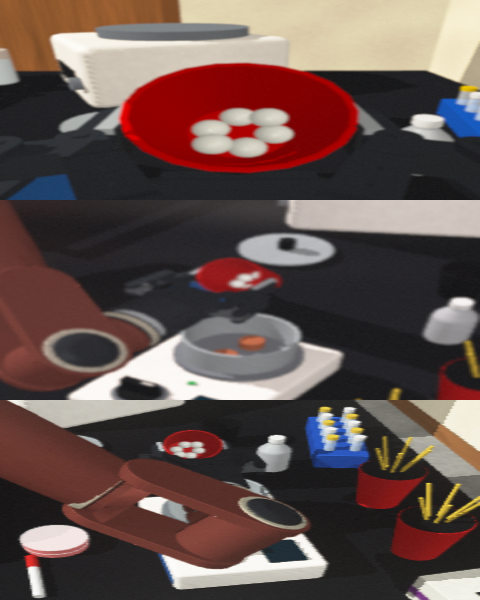

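Call:
send_rows:
  steps:
    - [-0.02, 0.001, 0, 0, 0, 0]
    - [-0.018, 0.001, 0, 0, 0, 4]
    - [0, 0, 0, 0, 0, 8]
    - [0, 0, 0, 0, 0, 10]
    - [0, 0, 0, 0, 0, 10]
    - [0, 0, 0, 0, 0, 10]
    - [0, 0, 0, 0, 0, 10]
    - [0, 0, 0, 0, 0, 10]

```text
time: 18.52
tool_pos: [0.5829, 0.062, 0.2069]
tool_rot: [-0.686, 0.687, 0.169, 0.169]
contact_force: [-0.4, -0.2, -1.5]
gripper_width: 0.742
```

Call:
send_rows:
  steps:
    - [0, 0, 0, 0, 0, 6]
    - [0, 0, 0, 0, 0, 5]
    - [0, 0, 0, 0, 0, 5]
    - [0, 0, 0, 0, 0, 5]
    - [0, 0, 0, 0, 0, 5]
    - [0, 0, 0, 0, 0, 5]
    - [0, 0, 0, 0, 0, 5]
    - [0, 0, 0, 0, 0, 5]

```text
time: 19.52
tool_pos: [0.5829, 0.062, 0.207]
tool_rot: [-0.702, 0.703, -0.081, -0.081]
contact_force: [0.6, 0.2, -0.2]
gripper_width: 0.743
```

```bash
python3 - <<'E'
from m1 import *
log(); a,_=snap('wrist','w10'); b,_=snap('scene','s10');c,_=snap('side','d10') 
cv2.imwrite('pics/v10.png',np.vstack([cv2.resize(a[100:390,160:480],(480,200)),cv2.resize(b[100:260,250:442],(480,200),interpolation=cv2.INTER_CUBIC),cv2.resize(c[100:300,240:480],(480,200))]))
E
```

```text
t 19.52 q [-0.477  0.405  1.765  1.287  1.959  1.146] p [0.5829 0.062  0.207 ] r [-0.7022  0.7027 -0.0812 -0.0812] F [ 0.6  0.2 -0.2] g 0.743
```

View pics/v10.png

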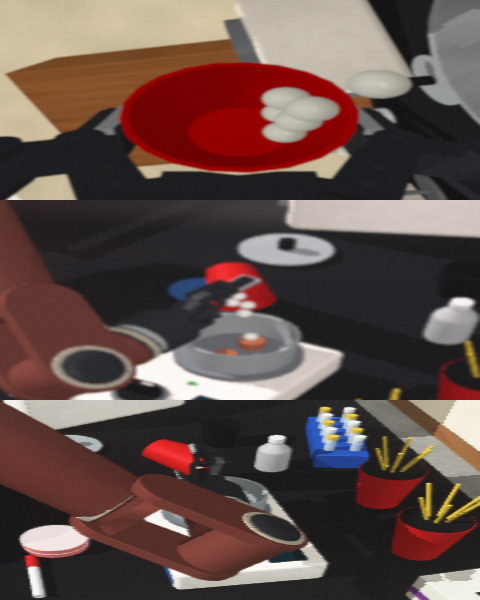

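Call:
send_rows:
  steps:
    - [0, 0, 0, 0, 0, 4]
    - [0, 0, 0, 0, 0, 4]
    - [0, 0, 0, 0, 0, 4]
    - [0, 0, 0, 0, 0, 4]
    - [0, 0, 0, 0, 0, 4]
    - [0, 0, 0, 0, 0, 4]
    - [0, 0, 0, 0, 0, 4]
    - [0, 0, 0, 0, 0, 4]

```text
time: 20.68
tool_pos: [0.583, 0.0619, 0.2077]
tool_rot: [-0.653, 0.653, -0.271, -0.271]
contact_force: [0.5, -0.2, -1.9]
gripper_width: 0.743
```

```bash
python3 - <<'E'
from m1 import *
log(); a,_=snap('wrist','w11'); b,_=snap('scene','s11');c,_=snap('side','d11') 
cv2.imwrite('pics/v11.png',np.vstack([cv2.resize(a[100:390,160:480],(480,200)),cv2.resize(b[100:260,250:442],(480,200),interpolation=cv2.INTER_CUBIC),cv2.resize(c[100:300,240:480],(480,200))]))
E
```

```text
t 20.68 q [-0.477  0.404  1.765  1.288  1.96   1.703] p [0.583  0.0619 0.2077] r [-0.6532  0.6533 -0.2708 -0.2707] F [ 0.5 -0.2 -1.9] g 0.743
```

View pics/v11.png

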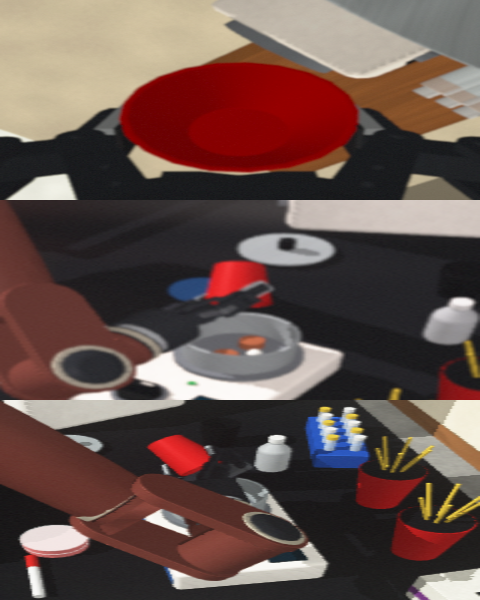

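Call:
send_rows:
  steps:
    - [0, 0, 0, 0, 0, -8]
    - [0, 0, 0, 0, 0, -10]
    - [0, 0, 0, 0, 0, -10]
    - [0, 0, 0, 0, 0, -10]
    - [0, 0, 0, 0, 0, -10]
    - [0, 0, 0, 0, 0, -10]
    - [0, 0, 0, 0, 0, -10]
    - [0, 0, 0, 0, 0, -10]

```text
time: 21.82
tool_pos: [0.583, 0.0619, 0.2078]
tool_rot: [-0.677, 0.677, 0.204, 0.203]
contact_force: [-0.6, -0.7, -0.4]
gripper_width: 0.741
```

Call:
send_rows:
  steps:
    - [0, 0, 0, 0, 0, -10]
    - [0, 0, 0, 0, 0, -10]
    - [0, 0, 0, 0, 0, -10]
    - [0, 0, 0, 0, 0, -10]
    - [0, 0, 0, 0, 0, -10]
    - [0, 0, 0, 0, 0, -7]
    - [0.04, 0, 0, 0, 0, 0]
    - [0.02, 0, 0, 0, 0, 0]

```text
time: 22.82
tool_pos: [0.5834, 0.0617, 0.2696]
tool_rot: [-0.499, 0.499, 0.501, 0.501]
contact_force: [0.4, -0.7, -1.1]
gripper_width: 0.741
```

Call:
send_rows:
  steps:
    - [0.0, 0, 0, 0, -7, 0]
    - [0, 0, 0, 0, -10, 0]
    - [0, 0, 0, 0, -10, 0]
    - [0, 0, 0, 0, -10, 0]
    - [0, 0, 0, 0, -8, 0]
    - [0, 0, 0, 0, 0, 0]

```text
time: 23.58
tool_pos: [0.5835, 0.0629, 0.2707]
tool_rot: [-0.269, 0.652, 0.655, 0.272]
contact_force: [0.6, 0.2, 0.4]
gripper_width: 0.745
```

```bash
python3 - <<'E'
from m1 import *
log(); a,_=snap('wrist','w12'); b,_=snap('scene','s12');c,_=snap('side','d12') 
cv2.imwrite('pics/v12.png',np.vstack([cv2.resize(a,(480,300)),cv2.resize(b[100:260,250:506],(480,300),interpolation=cv2.INTER_CUBIC)]))
E
```

```text
t 23.57 q [-0.351  0.019  1.719  0.733  1.691 -0.375] p [0.5835 0.0629 0.2707] r [-0.2689  0.6517  0.655   0.2719] F [0.6 0.2 0.4] g 0.745
```

View pics/v12.png

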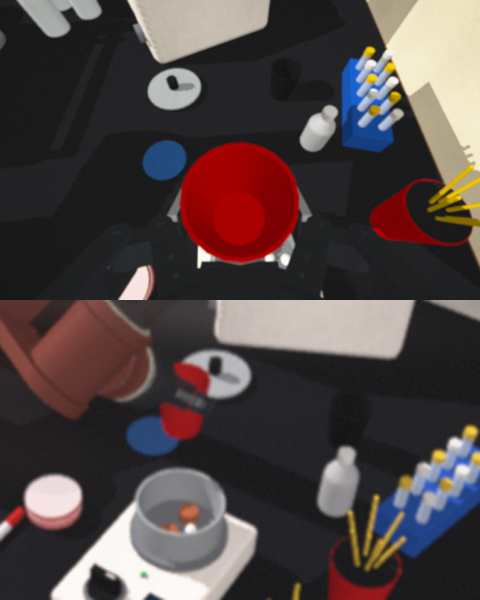

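```bash
python3 - <<'E'
from m1 import *
W,cw=load('w12'); h=cv2.cvtColor(W,cv2.COLOR_BGR2HSV)
b=((h[...,0]>98)&(h[...,0]<128)&(h[...,1]>100)&(h[...,2]>45)).astype(np.uint8); b[:,300:]=0
cn,_=cv2.findContours(b,cv2.RETR_EXTERNAL,cv2.CHAIN_APPROX_NONE); c=max(cn,key=cv2.contourArea); hl=cv2.convexHull(c); M=cv2.moments(hl); ce=(M['m10']/M['m00'],M['m01']/M['m00']); print(ce,M['m00'],cv2.boundingRect(c))
x,_=fit_cyl([(cw,ce)],[.43,.2],0,.004,.045,.045); print('coaster',x,cv2.contourArea(cyl_sil(cw,x[0],x[1],0,.004,.045,.045)))
g=((h[...,1]<60)&(h[...,2]>110)).astype(np.uint8); g[:80]=0;g[:,280:]=0;g[160:]=0
cn,_=cv2.findContours(g,cv2.RETR_EXTERNAL,cv2.CHAIN_APPROX_NONE); c=max(cn,key=cv2.contourArea); hl=cv2.convexHull(c); M=cv2.moments(hl); ce=(M['m10']/M['m00'],M['m01']/M['m00'])
x,_=fit_cyl([(cw,ce)],[.43,.39],.008,.014,.064,.064); print('lid',x,M['m00'],cv2.contourArea(cyl_sil(cw,x[0],x[1],.008,.014,.064,.064)))
for f in('12','6'):
    S,cs=load('s'+f);D,cd=load('d'+f)
    H=cv2.cvtColor(D,cv2.COLOR_BGR2HSV); g=((H[...,1]<60)&(H[...,2]>110)).astype(np.uint8); g[:130]=0; g[165:]=0; g[:,:245]=0; g[:,300:]=0
    cn,_=cv2.findContours(g,cv2.RETR_EXTERNAL,cv2.CHAIN_APPROX_NONE)
    if not cn: continue
    c=max(cn,key=cv2.contourArea); hl=cv2.convexHull(c); M=cv2.moments(hl); ce=(M['m10']/M['m00'],M['m01']/M['m00'])
    x,_=fit_cyl([(cd,ce)],[.43,.39],.008,.014,.064,.064); print('lid side',ce,cv2.boundingRect(c),x,M['m00'],cv2.contourArea(cyl_sil(cd,x[0],x[1],.008,.014,.064,.064)))
D,cd=load('d6'); H=cv2.cvtColor(D,cv2.COLOR_BGR2HSV)
print('coaster side',fit_cyl([(cd,(274.3,185.5))],[.43,.2],0,.004,.045,.045)[0],'scene',fit_cyl([(load('s6')[1],(331,173))],[.43,.2],0,.004,.045,.045)[0])
E
```

```text
(218.78996514762937, 213.19760636548955) 2534.5 (189, 186, 60, 55)
coaster [0.42462136 0.20603513] 2400.364356428501
lid [0.42271831 0.39360335] 3038.0 3103.2708147813682
lid side (271.0251710654936, 146.08846529814272) (252, 135, 39, 23) [0.42455859 0.39510955] 682.0 757.3138860500185
lid side (271.0251710654936, 146.08846529814272) (252, 135, 39, 23) [0.42455859 0.39510955] 682.0 757.3138860500185
coaster side [0.42686658 0.20727525] scene [0.42868949 0.20151573]
```

Call:
send_rows:
  steps:
    - [0.001, -0.012, 0.006, 0, 0, 0]
    - [0.001, -0.022, 0.022, 0, 0, 0]
    - [0.001, -0.025, 0.032, 0, 0, 0]
    - [0.001, -0.026, 0.036, 0, 0, 0]
    - [0.001, -0.026, 0.036, 0, 0, 0]
    - [0.002, -0.022, 0.036, 0, 0, 0]
    - [0.002, -0.016, 0.026, 0, 0, 0]
    - [0, -0.008, 0.014, 0, 0, 0]

```text
time: 24.72
tool_pos: [0.4235, 0.216, 0.1249]
tool_rot: [-0.272, 0.654, 0.653, 0.27]
contact_force: [-1.0, -0.1, -0.4]
gripper_width: 0.741
```

```bash
python3 - <<'E'
from m1 import *
log(); a,_=snap('wrist','w13'); c,_=snap('side','d13'); b,_=snap('scene','s13')
cv2.imwrite('pics/v13.png',np.vstack([cv2.resize(a,(480,300)),cv2.resize(c[130:250,200:392],(480,300),interpolation=cv2.INTER_CUBIC)]))
E
```

```text
t 24.73 q [-0.133 -0.247  2.224  0.795  1.379 -0.379] p [0.4235 0.216  0.1249] r [-0.2721  0.6536  0.6528  0.2696] F [-1.  -0.1 -0.4] g 0.741
```

View pics/v13.png

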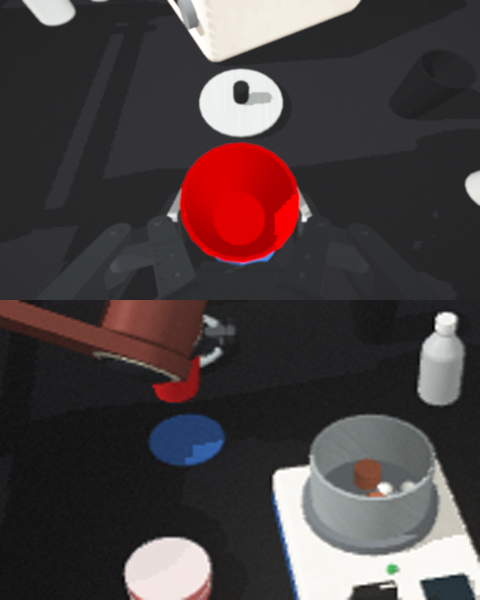

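Call:
send_rows:
  steps:
    - [-0.01, 0.001, 0.01, 0, 0, 0]
    - [-0.014, 0.001, 0.014, 0, 0, 0]
    - [-0.013, 0, 0.014, 0, 0, 0]
    - [-0.009, 0, 0.009, 0, 0, 0]
    - [-0.005, 0, 0.005, 0, 0, 0]
    - [-0.002, 0, 0.002, 0, 0, 0]
    - [0, 0, 0, 0, 0, 0]

```text
time: 25.75
tool_pos: [0.4283, 0.216, 0.0517]
tool_rot: [-0.27, 0.653, 0.653, 0.271]
contact_force: [-0.8, -0.7, -0.8]
gripper_width: 0.744
```

```bash
python3 - <<'E'
from m1 import *
log(); b,_=snap('scene','s14'); c,_=snap('side','d14')
cv2.imwrite('pics/v14.png',np.vstack([cv2.resize(b[120:220,280:440],(480,300),interpolation=cv2.INTER_CUBIC),cv2.resize(c[130:230,200:360],(480,300),interpolation=cv2.INTER_CUBIC)]))
W,cw=load('w13'); h=cv2.cvtColor(W,cv2.COLOR_BGR2HSV)
g=((h[...,1]<60)&(h[...,2]>110)).astype(np.uint8); g[:88]=0;g[:,:250]=0;g[:,400:]=0;g[185:]=0
cn,_=cv2.findContours(g,cv2.RETR_EXTERNAL,cv2.CHAIN_APPROX_NONE); c=max(cn,key=cv2.contourArea); hl=cv2.convexHull(c); M=cv2.moments(hl); ce=(M['m10']/M['m00'],M['m01']/M['m00'])
x,_=fit_cyl([(cw,ce)],[.43,.39],.008,.014,.064,.064); print('lid',ce,x,M['m00'],cv2.contourArea(cyl_sil(cw,x[0],x[1],.008,.014,.064,.064)))
k=(h[...,2]<60).astype(np.uint8); k[:,:305]=0;k[:,345:]=0;k[:100]=0;k[145:]=0
n,l,st,cc=cv2.connectedComponentsWithStats(k); print(st[1:],cc[1:]); print('knob sil',fit_cyl([(cw,cc[1:][np.argmax(st[1:,4])])],[.42,.39],.014,.044,.012,.012)[0])
E
```

```text
t 25.75 q [-0.131 -0.085  2.234  0.829  1.256 -0.51 ] p [0.4283 0.216  0.0517] r [-0.2704  0.6532  0.6533  0.2708] F [-0.8 -0.7 -0.8] g 0.744
lid (320.79288550697515, 136.66053348302458) [0.42349972 0.39296525] 8016.5 7929.048293460277
[[312 109  19  29 462]] [[321.2034632 122.7987013]]
knob sil [0.42397788 0.39221101]
```

View pics/v14.png

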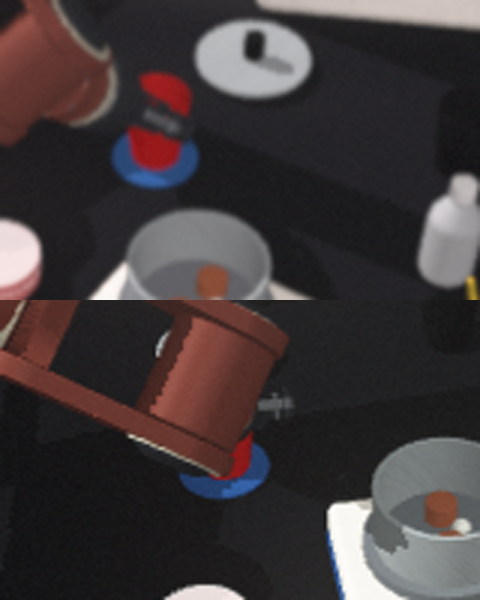

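Call:
send_rows:
  steps:
    - [-0.001, -0.002, 0.001, 0, 0, 0]
    - [-0.001, 0, 0.001, 0, 0, 0]
    - [0, 0, 0, 0, 0, 0]
    - [0, 0, 0, 0, 0, 0]

```text
time: 26.35
tool_pos: [0.426, 0.216, 0.0487]
tool_rot: [-0.271, 0.653, 0.653, 0.271]
contact_force: [-0.3, 0.3, 0.2]
gripper_width: 0.741
```

```bash
python3 -c "
from h import *
log()"
```

```text
t 26.35 q [-0.132 -0.084  2.24   0.83   1.252 -0.515] p [0.426  0.216  0.0487] r [-0.2706  0.6533  0.6533  0.2706] F [-0.3  0.3  0.2] g 0.741
```

Call:
send_rows:
  steps:
    - [0, 0, 0, 0, 0, 0]
    - [0, 0, 0, 0, 0, 0]
    - [0, 0, 0, 0, 0, 0]
    - [0, 0, -0.01, 0, 0, 0]
    - [0, 0, -0.025, 0, 0, 0]
    - [0, 0, -0.04, 0, 0, 0]
    - [0, 0, -0.05, 0, 0, 0]
    - [0, 0, -0.05, 0, 0, 0]
  grip: 1.0

```text
time: 27.35
tool_pos: [0.4257, 0.091, 0.1739]
tool_rot: [-0.27, 0.653, 0.653, 0.271]
contact_force: [0.4, -0.3, 0.1]
gripper_width: 1.004
```

```bash
python3 - <<'E'
from m1 import *
log(); a,_=snap('wrist','w15'); b,_=snap('scene','s15'); c,_=snap('side','d15')
cv2.imwrite('pics/v15.png',np.vstack([cv2.resize(a,(480,300)),cv2.resize(b[120:240,280:440],(400,300),interpolation=cv2.INTER_CUBIC)[:, :].repeat(1,0) if 0 else cv2.resize(b[130:250,270:462],(480,300),interpolation=cv2.INTER_CUBIC)]))
E
```

```text
t 27.35 q [-0.415 -0.286  2.163  0.705  1.629 -0.508] p [0.4257 0.091  0.1739] r [-0.2702  0.6533  0.6534  0.2706] F [ 0.4 -0.3  0.1] g 1.004
```

View pics/v15.png

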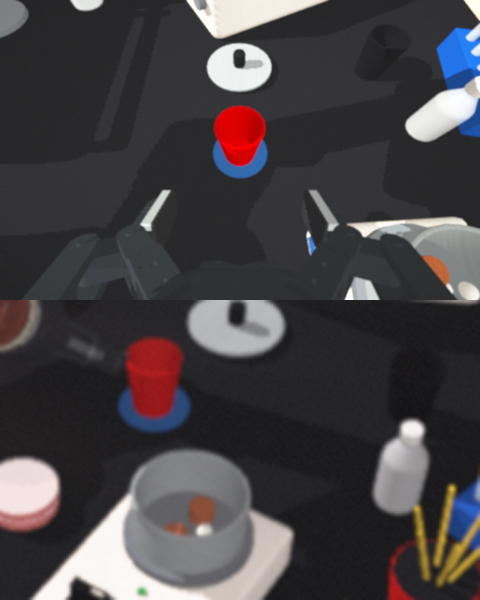

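```bash
python3 - <<'E'
from m1 import *
W,cw=load('w15'); h=cv2.cvtColor(W,cv2.COLOR_BGR2HSV)
def big(m):
    cn,_=cv2.findContours(m.astype(np.uint8),cv2.RETR_EXTERNAL,cv2.CHAIN_APPROX_NONE); c=max(cn,key=cv2.contourArea); hl=cv2.convexHull(c); M=cv2.moments(hl); return (M['m10']/M['m00'],M['m01']/M['m00']),hl[:,0]
red=((h[...,0]<10)|(h[...,0]>170))&(h[...,1]>140)&(h[...,2]>60)
ce,hl=big(red); x,_=fit_cyl([(cw,ce)],[.43,.2],.004,.084,.025,.034); print('cup',x)
b=((h[...,0]>98)&(h[...,0]<128)&(h[...,1]>100)&(h[...,2]>45)); b[:,:250]=0;b[:,400:]=0;b[260:]=0
ys,xs=np.nonzero(b); print(xs.min(),xs.max(),ys.min(),ys.max())
# fit coaster by left/right/bottom extents
def f(p):
    P=np.array([proj(cw,[p[0]+.045*np.cos(a),p[1]+.045*np.sin(a),.004]) for a in np.linspace(0,6.283,200)]); return [P[:,0].min()-xs.min(),P[:,0].max()-xs.max()-1,P[:,1].max()-ys.max()-1]
s=least_squares(f,[.426,.205]); print('coaster',s.x,s.fun)
g=((h[...,1]<60)&(h[...,2]>110)); g[:50]=0;g[130:]=0;g[:,:260]=0;g[:,380:]=0
ce,hl=big(g); x,_=fit_cyl([(cw,ce)],[.43,.39],.008,.014,.064,.064); print('lid',x)
E
```

```text
cup [0.42447267 0.20553455]
283 357 186 238
coaster [0.42606289 0.20238472] [ 1.123122   -1.12230971  0.12288073]
lid [0.42349303 0.39366858]
```

```bash
python3 - <<'E'
from m1 import *
W,cw=load('w13'); print(ray(cw,285,80,0),ray(cw,475,5,0), ray(cw,232,0,0))
W,cw=load('w15'); print(ray(cw,292,50,0),ray(cw,440,5,0),ray(cw,250,0,0))
from kin import *
q0=data[-1][0]
for t in (0,):
    R=toolR(0,np.pi/2); print(R.round(2))
    for p in ([.4237,.393,.15],[.4237,.393,.019],[.6105,.0145,.2]): q,e=ik(np.array(p),R,q0); print(q.round(3),round(e,4))
E
```

```text
[0.37533565 0.49264907 0.        ] [0.67185315 0.65984989 0.        ] [0.27906533 0.67591335 0.        ]
[0.37857829 0.4927697  0.        ] [6.52497118e-01 6.19337313e-01 5.55111512e-17] [0.29258057 0.63509903 0.        ]
[[ 0.  1.  0.]
 [ 1. -0.  0.]
 [ 0.  0. -1.]]
[ 0.619  0.005  1.8   -0.     1.336  0.619] 0.0
[ 0.619  0.168  1.869 -0.     1.104  0.619] 0.0
[-0.098  0.04   1.679  0.     1.423 -0.098] 0.0
```

Call:
send_rows:
  steps:
    - [0, 0, 0, 0, -7, 0]
    - [0, 0, 0, 0, -10, 0]
    - [0, 0, 0, 0, -10, 0]
    - [0, 0, 0, 0, -10, 0]
    - [0, 0, 0, 0, -8, 0]
    - [0.04, 0, -0.02, 0, 0, 0]
    - [0.05, 0, 0, 0, 0, 0]
    - [0.055, 0, 0, 0, 0, 0]
  grip: 0.6

```text
time: 28.5
tool_pos: [0.4248, 0.239, 0.1914]
tool_rot: [-0.0, 0.707, 0.707, -0.001]
contact_force: [1.5, -0.4, -0.4]
gripper_width: 0.599
```

Call:
send_rows:
  steps:
    - [0.055, 0, 0, 0, 0, 0]
    - [0.055, 0, 0, 0, 0, 0]
    - [0.035, 0, 0, 0, 0, 0]
    - [0.012, 0, 0.02, 0, 0, 0]
    - [0, 0, 0.03, 0, 0, 0]
    - [0, 0, 0.03, 0, 0, 0]
    - [0, 0, 0.01, 0, 0, 0]
    - [0, 0, 0, 0, 0, 0]

```text
time: 29.5
tool_pos: [0.4251, 0.3932, 0.1008]
tool_rot: [-0.0, 0.707, 0.707, -0.002]
contact_force: [0.2, -0.1, 0.1]
gripper_width: 0.598
```

```bash
python3 - <<'E'
from m1 import *
log(); a,c=snap('wrist','w16'); b,_=snap('scene','s16'); d,_=snap('side','d16')
P=[.4237,.393]; o=a.copy()
for r,z in((.064,.014),(.012,.045)):
    cv2.polylines(o,[np.int32([proj(c,[P[0]+r*np.cos(t),P[1]+r*np.sin(t),z]) for t in np.linspace(0,6.3,60)])],False,(0,0,255),1)
cv2.imwrite('pics/v16.png',np.vstack([o[:400,160:640],cv2.resize(b[80:200,280:520],(480,200),interpolation=cv2.INTER_CUBIC)]))
E
```

```text
t 29.50 q [ 0.618  0.062  1.829 -0.     1.253  0.618] p [0.4251 0.3932 0.1008] r [-2.000e-04  7.073e-01  7.069e-01 -1.600e-03] F [ 0.2 -0.1  0.1] g 0.598
```

View pics/v16.png

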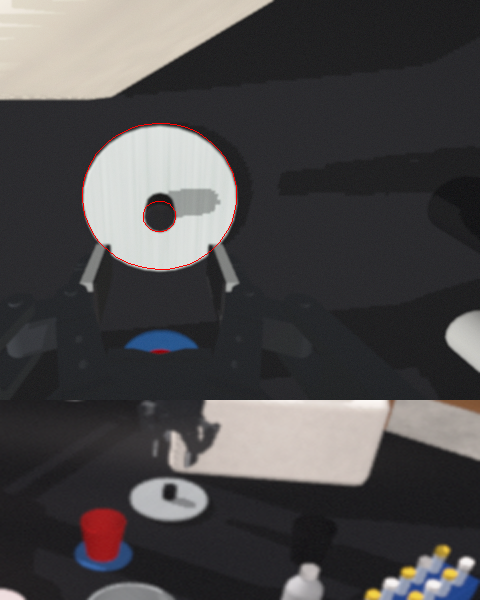

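Call:
send_rows:
  steps:
    - [0, -0.001, 0.025, 0, 0, 0]
    - [0, 0, 0.03, 0, 0, 0]
    - [0, 0, 0.018, 0, 0, 0]
    - [0, 0, 0.008, 0, 0, 0]
    - [0, 0, 0, 0, 0, 0]

```text
time: 30.28
tool_pos: [0.4252, 0.3944, 0.0216]
tool_rot: [0.0, 0.707, 0.707, 0.0]
contact_force: [-0.5, -0.1, 0.1]
gripper_width: 0.597
```

Call:
send_rows:
  steps:
    - [0, 0, 0, 0, 0, 0]
    - [0, 0, 0, 0, 0, 0]
    - [0, 0, 0, 0, 0, 0]
    - [0, 0, 0, 0, 0, 0]
    - [0, 0, 0, 0, 0, 0]
  grip: 0.05

```text
time: 30.9
tool_pos: [0.4259, 0.395, 0.0229]
tool_rot: [0.0, 0.707, 0.707, 0.001]
contact_force: [0.6, 0.5, 6.2]
gripper_width: 0.258
```

Call:
send_rows:
  steps:
    - [0, 0, -0.01, 0, 0, 0]
    - [0, 0, -0.03, 0, 0, 0]
    - [0, 0, -0.045, 0, 0, 0]
    - [0, 0, -0.045, 0, 0, 0]
    - [0, 0, -0.045, 0, 0, 0]
    - [0, 0, -0.025, 0, 0, 0]
    - [0, 0, 0, 0, 0, 0]

```text
time: 31.78
tool_pos: [0.4258, 0.3949, 0.224]
tool_rot: [0.0, 0.707, 0.707, 0.002]
contact_force: [0.0, -0.4, -2.4]
gripper_width: 0.256
```

```bash
python3 - <<'E'
from m1 import *
log(); a,c=snap('wrist','w17'); b,_=snap('scene','s17'); d,_=snap('side','d17')
cv2.imwrite('pics/v17.png',np.vstack([a[:300,160:640],cv2.resize(d[80:280,240:480],(480,300),interpolation=cv2.INTER_CUBIC)]))
E
```

```text
t 31.77 q [ 0.62  -0.05   1.728 -0.     1.459  0.62 ] p [0.4258 0.3949 0.224 ] r [4.000e-04 7.071e-01 7.071e-01 2.300e-03] F [ 0.  -0.4 -2.4] g 0.256
```

View pics/v17.png

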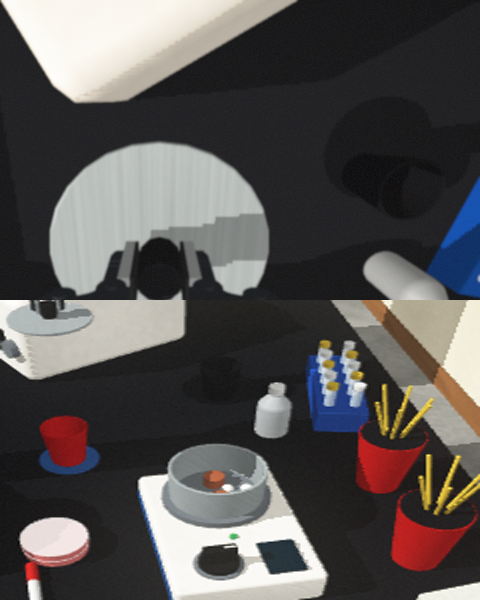

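```bash
python3 - <<'E'
from m1 import *
d,_=load('d17'); b,_=load('s17')
g=lambda im:np.clip(255*(im/255.)**.7,0,255).astype(np.uint8)
cv2.imwrite('pics/v18.png',np.vstack([cv2.resize(g(d)[165:245,300:396],(600,300*1),interpolation=cv2.INTER_CUBIC) if 0 else cv2.resize(g(d)[170:220,315:395],(480,300),interpolation=cv2.INTER_CUBIC),cv2.resize(g(b)[185:245,310:406],(480,300),interpolation=cv2.INTER_CUBIC)]))
E
```

```text
(no output)
```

View pics/v18.png

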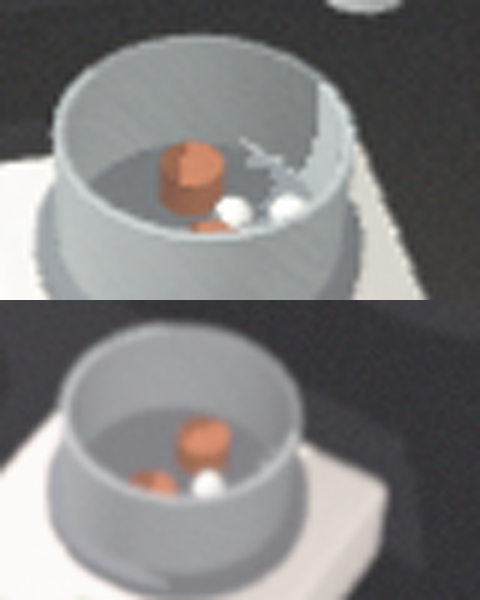

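View pics/s17.png

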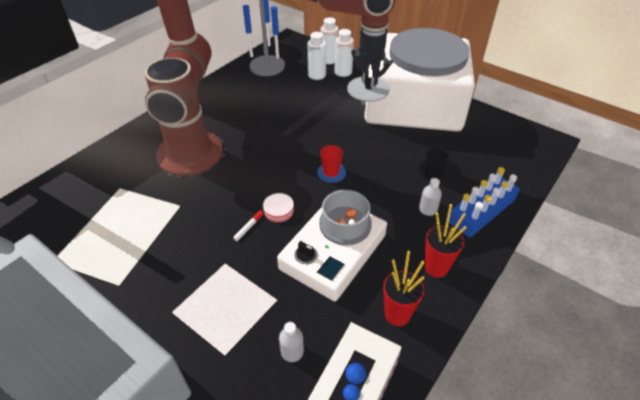

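Call:
send_rows:
  steps:
    - [-0.02, 0.008, -0.01, 0, 0, 0]
    - [-0.04, 0.016, -0.015, 0, 0, 0]
    - [-0.05, 0.02, 0, 0, 0, 0]
    - [-0.05, 0.02, 0, 0, 0, 0]
    - [-0.05, 0.02, 0, 0, 0, 0]
    - [-0.05, 0.02, 0, 0, 0, 0]
    - [-0.05, 0.02, 0, 0, 0, 0]
    - [-0.05, 0.02, 0, 0, 0, 0]

```text
time: 32.92
tool_pos: [0.5688, 0.0314, 0.2457]
tool_rot: [-0.0, 0.707, 0.707, -0.001]
contact_force: [0.9, 0.6, -1.3]
gripper_width: 0.254
```

Call:
send_rows:
  steps:
    - [-0.05, 0.02, 0, 0, 0, 0]
    - [-0.045, 0.012, 0, 0, 0, 0]
    - [-0.025, 0.008, 0, 0, 0, 0]
    - [0, 0, 0, 0, 0, 0]
    - [0, 0, 0, 0, 0, 0]

```text
time: 33.55
tool_pos: [0.6086, -0.085, 0.246]
tool_rot: [-0.001, 0.707, 0.707, -0.0]
contact_force: [-0.4, 1.3, -1.9]
gripper_width: 0.26
```

```bash
python3 - <<'E'
from m1 import *
log(); a,c=snap('wrist','w19')
E
```

```text
t 33.55 q [-2.600e-01  2.000e-02  1.621e+00  1.000e-03  1.501e+00 -2.610e-01] p [ 0.6086 -0.085   0.246 ] r [-6.000e-04  7.069e-01  7.073e-01 -0.000e+00] F [-0.4  1.3 -1.9] g 0.260
```

View pics/w19.png

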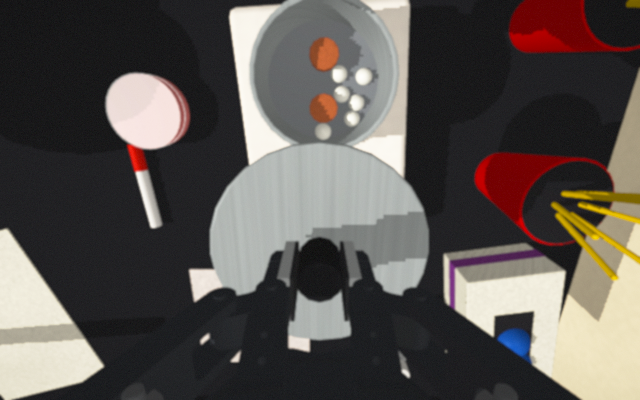

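```bash
cat > jl.py <<'E'
from m1 import *
import sys
f=sys.argv[1]; W,cw=load(f); tcp=np.array(eval(sys.argv[2])); lid=eval(sys.argv[3]); jar=eval(sys.argv[4])
o=cv2.resize(W,None,fx=1.25,fy=1.25,interpolation=cv2.INTER_CUBIC)
def ring(x,y,z,r,col): cv2.polylines(o,[np.int32([(proj(cw,[x+r*np.cos(t),y+r*np.sin(t),z])+.5)*1.25 for t in np.linspace(0,6.3,120)])],False,col,1)
ring(*jar,.13,.057,(0,255,0));ring(*jar,.13,.062,(0,0,255))
ring(*lid,tcp[2]-.009,.064,(255,0,255)); ring(*lid,tcp[2]+.022,.012,(0,255,255))
cv2.imwrite('pics/'+f+'o.png',o[:450])
E
python3 jl.py w19 '[.6086,-.085,.246]' '[.6086,-.085]' '[.6105,.0145]'
```

```text
(no output)
```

View pics/w19o.png

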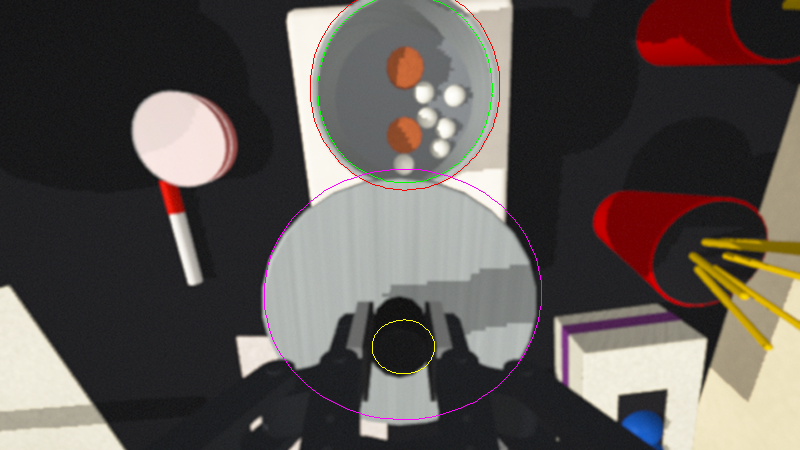

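```bash
cat > lidfit.py <<'E'
from m1 import *
import sys
f=sys.argv[1]; W,cw=load(f); tcp=np.array(eval(sys.argv[2]))
h=cv2.cvtColor(W,cv2.COLOR_BGR2HSV)
def pr(P): 
    K,R,t=cw['K'],cw['R'],cw['t']; p=(K@(R@P.T+t[:,None])); return (p[:2]/p[2]).T
g=cv2.GaussianBlur(cv2.cvtColor(W,cv2.COLOR_BGR2GRAY).astype(float),(0,0),1.0)
th=np.radians(np.arange(0,360,4))
def ringpts(p,r): 
    c=np.array([tcp[0]+p[0],tcp[1]+p[1],tcp[2]-.009+p[2]])
    e1=np.array([np.cos(p[4]),0,-np.sin(p[4])]); e2=np.array([0,np.cos(p[3]),np.sin(p[3])])
    return c+r*(np.cos(th)[:,None]*e1+np.sin(th)[:,None]*e2)
def edges(p):
    # search radially for the strongest gradient
    out=[]
    rs=np.arange(.057,.071,.0004)
    lines=np.array([pr(ringpts(p,r)) for r in rs]) # nr,nth,2
    I=cv2.remap(g.astype(np.float32),lines[...,0].astype(np.float32),lines[...,1].astype(np.float32),cv2.INTER_LINEAR)
    G=np.abs(np.gradient(I,axis=0)); k=G.argmax(0)
    ok=(G.max(0)>6)
    return lines[k,np.arange(len(th))],ok,G.max(0)
p=np.zeros(5)
use=(lines:=None)
for it in range(8):
    e,ok,G=edges(p)
    ok&=(e[:,1]<225)  # avoid fingers
    def res(q):
        a=pr(ringpts(q,.064))-e; n=pr(ringpts(q,.066))-pr(ringpts(q,.064)); n/=np.linalg.norm(n,axis=1,keepdims=True); d=(a*n).sum(1)[ok]
        return np.concatenate([d,[q[4]*20,q[2]*300*0+q[2]*100]])
    p=least_squares(res,p,loss='soft_l1',f_scale=1).x
print('offset from TCP (mm) dx dy dz',(p[:3]*1000).round(2),'tilt deg about x,y',np.degrees(p[3:]).round(2),'n',ok.sum(),'rms',np.sqrt(np.mean(np.clip(res(p)[:-2],-3,3)**2)).round(2))
E
python3 lidfit.py w19 '[.6086,-.085,.246]'; python3 lidfit.py w17 '[.4258,.3949,.224]'
```

```text
offset from TCP (mm) dx dy dz [-1.7  -3.53 -1.13] tilt deg about x,y [0.9  0.35] n 38 rms 1.09
offset from TCP (mm) dx dy dz [-1.74 -3.67 -0.64] tilt deg about x,y [-0.5  -0.74] n 38 rms 0.36
```

Call:
send_rows:
  steps:
    - [0.02, 0.001, 0, 0, 0, 0]
    - [0.03, 0.001, 0, 0, 0, 0]
    - [0.03, 0.001, 0, 0, 0, 0]
    - [0.018, 0, 0.01, 0, 0, 0]
    - [0.005, 0, 0.03, 0, 0, 0]
    - [0, 0, 0.025, 0, 0, 0]
    - [0, 0, 0.012, 0, 0, 0]
    - [0, 0, 0, 0, 0, 0]

```text
time: 34.6
tool_pos: [0.6112, 0.0177, 0.1681]
tool_rot: [-0.001, 0.707, 0.707, -0.001]
contact_force: [0.6, 0.4, -1.7]
gripper_width: 0.258
```

```bash
python3 - <<'E'
from m1 import *
s=log(); a,c=snap('wrist','w20'); b,_=snap('scene','s20'); d,_=snap('side','d20')
cv2.imwrite('pics/v20.png',np.vstack([cv2.resize(b[170:250,290:418],(480,300),interpolation=cv2.INTER_CUBIC),cv2.resize(d[150:250,280:440],(480,300),interpolation=cv2.INTER_CUBIC)]))
E
```

```text
t 34.60 q [-0.093  0.068  1.704 -0.     1.372 -0.093] p [0.6112 0.0177 0.1681] r [-0.0009  0.707   0.7072 -0.0008] F [ 0.6  0.4 -1.7] g 0.258
```

View pics/v20.png

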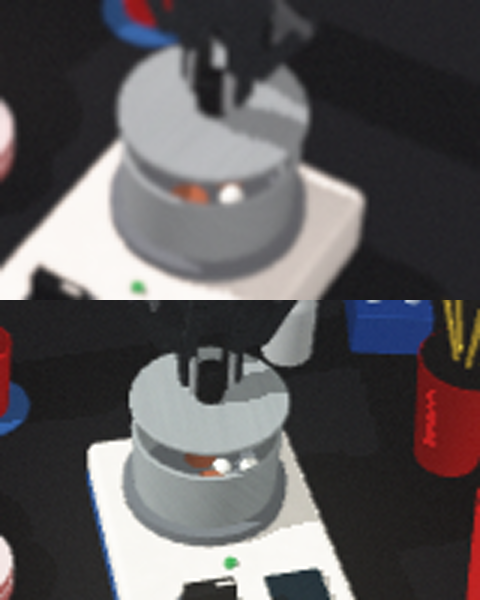

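Call:
send_rows:
  steps:
    - [0, 0, 0.008, 0, 0, 0]
    - [0, 0, 0.007, 0, 0, 0]
    - [0, 0, 0.005, 0, 0, 0]
    - [0, 0, 0.001, 0, 0, 0]
    - [0, 0, 0, 0, 0, 0]

```text
time: 35.38
tool_pos: [0.612, 0.0173, 0.1483]
tool_rot: [-0.0, 0.707, 0.707, -0.0]
contact_force: [0.6, 1.1, -1.9]
gripper_width: 0.257
```

Call:
send_rows:
  steps:
    - [0, 0, 0.001, 0, 0, 0]
    - [0, 0, 0.001, 0, 0, 0]
    - [0, 0, 0, 0, 0, 0]

```text
time: 35.75
tool_pos: [0.6119, 0.0173, 0.1464]
tool_rot: [-0.0, 0.707, 0.707, -0.0]
contact_force: [-0.5, -0.0, -1.9]
gripper_width: 0.256
```

Call:
send_rows:
  steps:
    - [0, 0, 0.001, 0, 0, 0]
    - [0, 0, 0, 0, 0, 0]

```text
time: 36.0
tool_pos: [0.6119, 0.0173, 0.1453]
tool_rot: [-0.0, 0.707, 0.707, -0.0]
contact_force: [0.0, 0.4, -2.1]
gripper_width: 0.258
```

Call:
send_rows:
  steps:
    - [0, 0, 0.001, 0, 0, 0]
    - [0, 0, 0, 0, 0, 0]

```text
time: 36.25
tool_pos: [0.6121, 0.0173, 0.1451]
tool_rot: [0.0, 0.707, 0.707, 0.0]
contact_force: [-2.5, -0.2, 1.3]
gripper_width: 0.256
```

Call:
send_rows:
  steps:
    - [0, 0, 0, 0, 0, 0]
    - [0, 0, 0, 0, 0, 0]
    - [0, 0, 0, 0, 0, 0]
    - [0, 0, -0.01, 0, 0, 0]
    - [0, 0, -0.03, 0, 0, 0]
    - [0, 0, -0.04, 0, 0, 0]
    - [-0.03, 0, -0.03, 0, 0, 0]
    - [-0.04, -0.005, 0, 0, 0, 0]
  grip: 0.6

```text
time: 37.25
tool_pos: [0.609, -0.0532, 0.2598]
tool_rot: [0.004, 0.706, 0.708, 0.002]
contact_force: [0.8, -0.8, 0.2]
gripper_width: 0.596
```

```bash
python3 - <<'E'
from m1 import *
s=log(); a,c=snap('wrist','w21'); b,_=snap('scene','s21'); d,_=snap('side','d21')
cv2.imwrite('pics/v21.png',np.vstack([cv2.resize(b[170:290,270:430],(480,300),interpolation=cv2.INTER_CUBIC),cv2.resize(d[150:290,280:440],(480,300),interpolation=cv2.INTER_CUBIC)]))
E
```

```text
t 37.25 q [-0.209 -0.     1.619  0.     1.514 -0.211] p [ 0.609  -0.0532  0.2598] r [0.0035 0.7064 0.7078 0.0023] F [ 0.8 -0.8  0.2] g 0.596
```

View pics/v21.png

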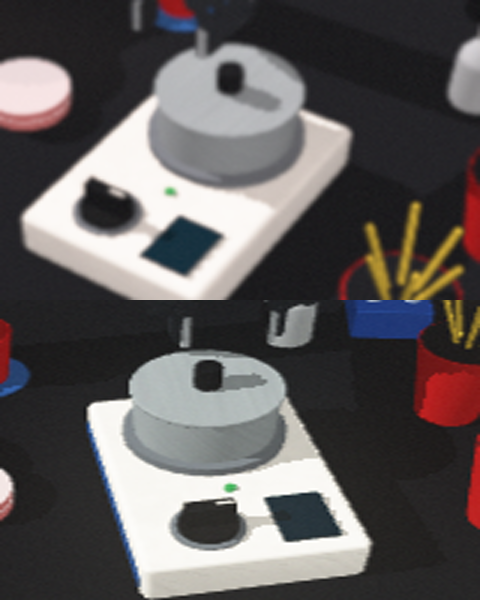

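View pics/w21.png

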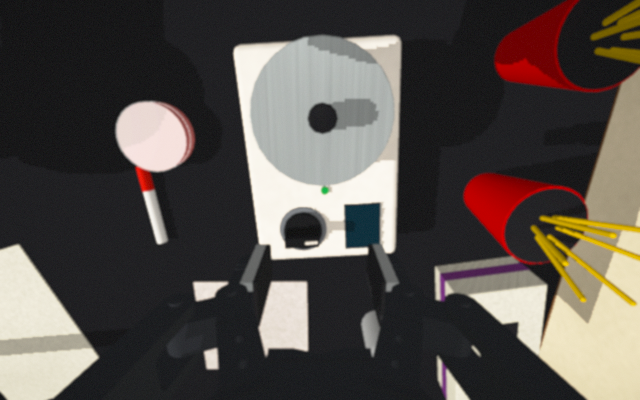

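```bash
cat > key.py <<'E'
from m1 import *
import sys
f,x,y,yaw,r0,r1,c0,c1,k=sys.argv[1],*map(float,sys.argv[2:5]),*map(int,sys.argv[5:10])
W,cw=load(f)
o=cv2.resize(np.clip(255*(W[r0:r1,c0:c1]/255.)**.5,0,255).astype(np.uint8),None,fx=k,fy=k,interpolation=cv2.INTER_CUBIC)
def T(P): return np.int32([(proj(cw,p)-[c0,r0]+.5)*k for p in P])
c,s=np.cos(yaw),np.sin(yaw)
for z,col in((.1,(0,255,0)),(.07,(0,255,255))):
    P=[[x+c*a-s*b,y+s*a+c*b,z] for a,b in((.02,.007),(-.02,.007),(-.02,-.007),(.02,-.007))]
    cv2.polylines(o,[T(P)],True,col,1)
cv2.polylines(o,[T([[x+.024*np.cos(t),y+.024*np.sin(t),.07] for t in np.linspace(0,6.3,60)])],True,(255,0,255),1)
cv2.imwrite('pics/key_%s.png'%f,o)
E
python3 key.py w21 .5925 -.1265 .047 190 270 250 370 6; python3 key.py d21 .5925 -.1265 .047 230 275 325 385 10
```

```text
(no output)
```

View pics/key_w21.png

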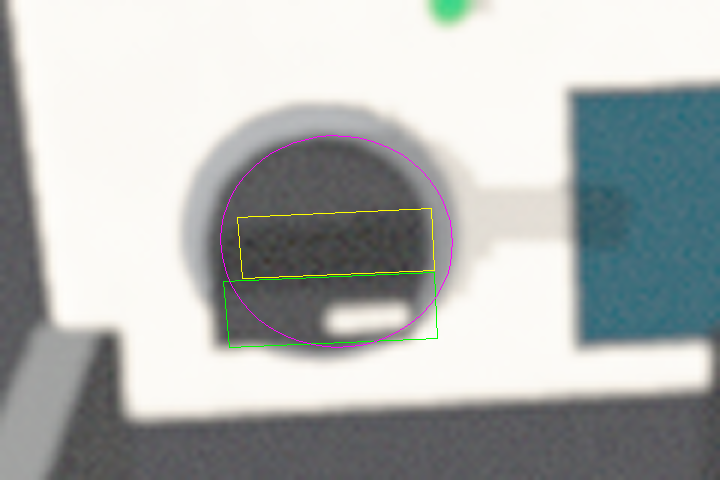

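View pics/key_d21.png

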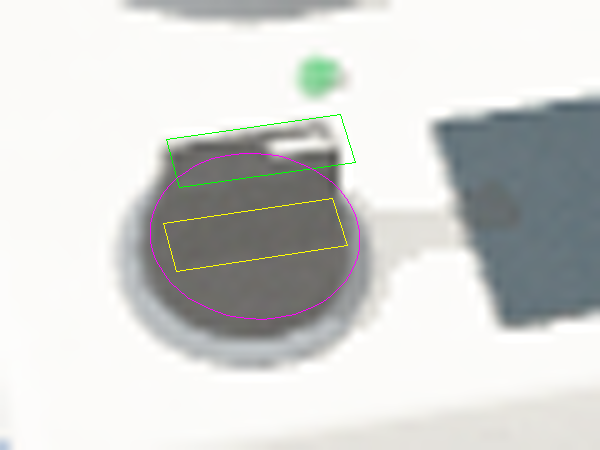

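Call:
send_rows:
  steps:
    - [-0.03, -0.008, 0, 0, 0, -5]
    - [-0.044, -0.007, 0, 0, 0, -7]
    - [0, 0, 0, 0, 0, -10]
    - [0, 0, 0, 0, 0, -10]
    - [0, 0, 0, 0, 0, -10]
    - [0, 0, 0, 0, 0, -10]
    - [0, 0, 0, 0, 0, -10]
    - [0, 0, 0, 0, 0, -10]
  grip: 0.45

```text
time: 38.4
tool_pos: [0.5959, -0.126, 0.2542]
tool_rot: [-0.0, 0.153, 0.988, 0.0]
contact_force: [-0.4, 0.2, 0.1]
gripper_width: 0.447
```

Call:
send_rows:
  steps:
    - [0, 0, 0.02, 0, 0, -10]
    - [0, 0, 0.03, 0, 0, -10]
    - [0, 0, 0.02, 0, 0, 0]
    - [0, 0, 0.0, 0, 0, 0]

```text
time: 38.9
tool_pos: [0.5947, -0.1261, 0.182]
tool_rot: [-0.002, -0.017, 1.0, 0.001]
contact_force: [-0.2, -0.6, 0.2]
gripper_width: 0.45
```

```bash
python3 - <<'E'
from m1 import *
s=log(); a,c=snap('wrist','w22'); b,_=snap('scene','s22'); d,_=snap('side','d22')
R=np.array(Ro.as_matrix()) if 0 else None
from scipy.spatial.transform import Rotation as Ro
q=s['tool_rot']; print(Ro.from_quat([q[1],q[2],q[3],q[0]]).as_matrix().round(3))
E
python3 key.py w22 .5905 -.1275 .04 0 400 120 520 2
```

```text
t 38.90 q [-0.331  0.05   1.699  0.     1.397 -1.935] p [ 0.5947 -0.1261  0.182 ] r [-2.100e-03 -1.650e-02  9.999e-01  9.000e-04] F [-0.2 -0.6  0.2] g 0.450
[[-0.999 -0.033 -0.004]
 [-0.033  0.999  0.002]
 [ 0.004  0.002 -1.   ]]
```

View pics/w22.png

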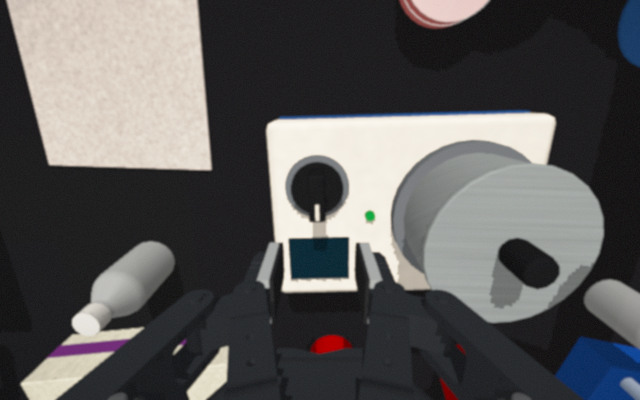

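```bash
python3 key.py w22 .5905 -.1275 .04 140 300 250 400 4
```

```text
(no output)
```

View pics/key_w22.png

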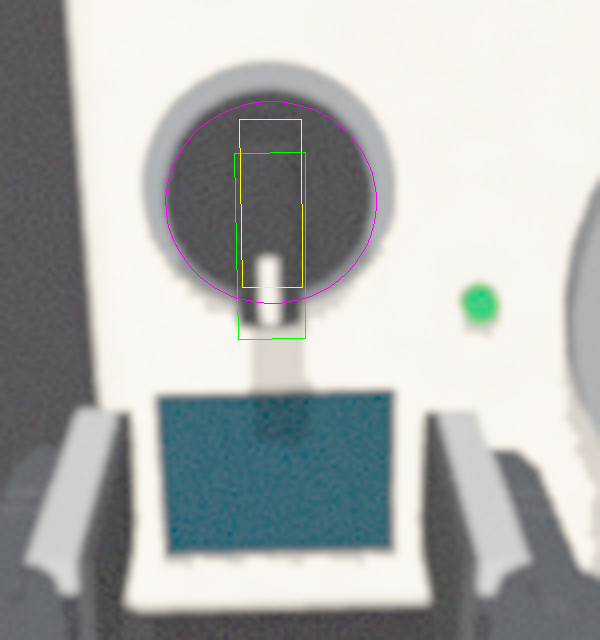

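Call:
send_rows:
  steps:
    - [0.003, -0.001, 0.02, 0, 0, 0]
    - [0.002, 0, 0.03, 0, 0, 0]
    - [0, 0, 0.03, 0, 0, 0]
    - [0, 0, 0.018, 0, 0, 0]
    - [0, 0, 0.008, 0, 0, 0]
    - [0, 0, 0, 0, 0, 0]

```text
time: 39.8
tool_pos: [0.5909, -0.1284, 0.0783]
tool_rot: [-0.0, -0.017, 1.0, 0.0]
contact_force: [0.4, -0.6, 0.7]
gripper_width: 0.45
```

```bash
python3 - <<'E'
from m1 import *
s=log(); a,c=snap('wrist','w23'); b,_=snap('scene','s23'); d,_=snap('side','d23')
cv2.imwrite('pics/v23.png',np.vstack([cv2.resize(a[150:350,220:420],(480,300),interpolation=cv2.INTER_CUBIC),cv2.resize(b[200:300,250:410],(480,300),interpolation=cv2.INTER_CUBIC)]))
E
```

```text
t 39.80 q [-0.337  0.145  1.781 -0.     1.215 -1.943] p [ 0.5909 -0.1284  0.0783] r [-1.000e-04 -1.740e-02  9.998e-01  0.000e+00] F [ 0.4 -0.6  0.7] g 0.450
```

View pics/v23.png

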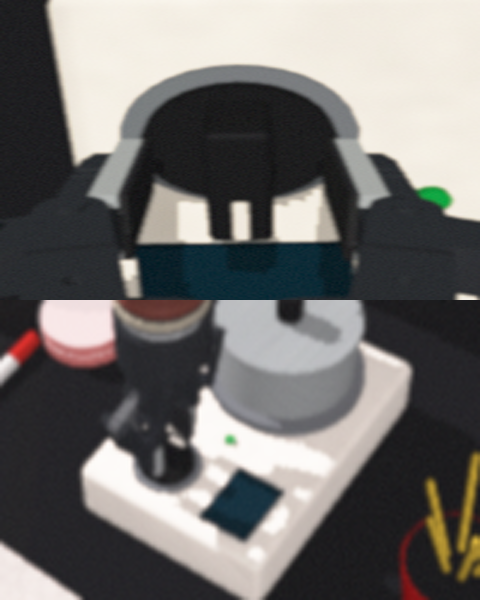

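Call:
send_rows:
  steps:
    - [0, 0, 0.003, 0, 0, 0]
    - [0, 0, 0, 0, 0, 0]
    - [0, 0, 0, 0, 0, 0]
    - [0, 0, 0, 0, 0, 0]
    - [0, 0, 0, 0, 0, 0]
    - [0, 0, 0, 0, 0, 0]
  grip: 0.0

```text
time: 40.7
tool_pos: [0.5913, -0.1283, 0.076]
tool_rot: [0.0, -0.017, 1.0, 0.0]
contact_force: [-0.4, 2.8, 4.7]
gripper_width: 0.152
```

```bash
python3 - <<'E'
from h import *
s=log(); print(np.round(s['ft_torque'],2))
E
```

```text
t 40.70 q [-0.337  0.148  1.782  0.     1.21  -1.943] p [ 0.5913 -0.1283  0.076 ] r [ 4.000e-04 -1.750e-02  9.998e-01  0.000e+00] F [-0.4  2.8  4.7] g 0.152
[0.38 0.07 0.01]
```

Call:
send_rows:
  steps:
    - [0, 0, 0, 0, 0, 6]
    - [0, 0, 0, 0, 0, 8]
    - [0, 0, 0, 0, 0, 8]
    - [0, 0, 0, 0, 0, 8]

```text
time: 41.2
tool_pos: [0.5912, -0.1288, 0.076]
tool_rot: [0.0, 0.244, 0.97, -0.0]
contact_force: [-0.7, -0.0, 4.9]
gripper_width: 0.149
```

```bash
python3 - <<'E'
from h import *
s=log(); print(np.round(s['ft_torque'],2))
E
```

```text
t 41.20 q [-3.370e-01  1.480e-01  1.782e+00 -1.000e-03  1.210e+00 -1.415e+00] p [ 0.5912 -0.1288  0.076 ] r [ 4.000e-04  2.440e-01  9.698e-01 -4.000e-04] F [-0.7 -0.   4.9] g 0.149
[0.04 0.19 0.15]
```

Call:
send_rows:
  steps:
    - [0, 0, 0, 0, 0, 8]
    - [0, 0, 0, 0, 0, 8]
    - [0, 0, 0, 0, 0, 8]
    - [0, 0, 0, 0, 0, 8]
    - [0, 0, 0, 0, 0, 5]
    - [0, 0, 0, 0, 0, 2]
    - [0, 0, 0, 0, 0, 0]

```text
time: 42.08
tool_pos: [0.5907, -0.1293, 0.076]
tool_rot: [0.0, 0.551, 0.834, -0.001]
contact_force: [-2.6, -1.0, 7.1]
gripper_width: 0.153
```

```bash
python3 - <<'E'
from h import *
s=log(); print(np.round(s['ft_torque'],2), np.round(s['joint_efforts'],2))
E
```

```text
t 42.08 q [-0.337  0.148  1.782 -0.002  1.211 -0.739] p [ 0.5907 -0.1293  0.076 ] r [ 2.000e-04  5.514e-01  8.343e-01 -1.100e-03] F [-2.6 -1.   7.1] g 0.153
[-0.13  0.47  0.44] [  0.35 -36.38 -31.2    0.56  -0.63   0.53]
```

Call:
send_rows:
  steps:
    - [0, 0, 0, 0, 0, 1.5]
    - [0, 0, 0, 0, 0, 0]
    - [0, 0, 0, 0, 0, 0]
    - [0, 0, 0, 0, 0, 0]
    - [0, 0, 0, 0, 0, 0]
    - [0, 0, 0, 0, 0, 0]
    - [0, 0, 0, 0, 0, 0]
    - [0, 0, 0, 0, 0, 0]

```text
time: 43.08
tool_pos: [0.5907, -0.1292, 0.076]
tool_rot: [0.0, 0.562, 0.827, -0.001]
contact_force: [-2.2, -0.9, 6.8]
gripper_width: 0.155
```

```bash
python3 - <<'E'
from m1 import *
s=log(); print(np.round(s['ft_torque'],2), np.round(s['joint_efforts'],2))
a,_=snap('wrist','w24'); b,_=snap('side','d24'); c,_=snap('scene','s24')
cv2.imwrite('pics/v24.png',np.vstack([cv2.resize(a[150:350,220:420],(480,300),interpolation=cv2.INTER_CUBIC),cv2.resize(c[200:300,250:410],(480,300),interpolation=cv2.INTER_CUBIC)]))
E
```

```text
t 43.08 q [-0.337  0.148  1.782 -0.003  1.211 -0.714] p [ 0.5907 -0.1292  0.076 ] r [ 3.000e-04  5.616e-01  8.274e-01 -1.300e-03] F [-2.2 -0.9  6.8] g 0.155
[-0.09  0.44  0.83] [-2.000e-02 -3.636e+01 -3.119e+01  7.100e-01 -6.300e-01  8.900e-01]
```

View pics/v24.png

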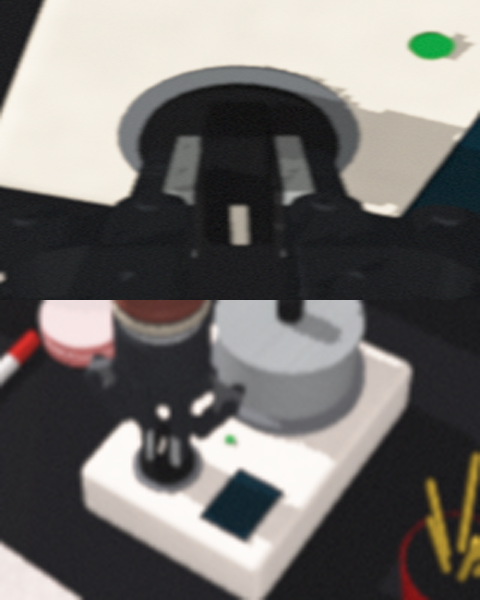

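Call:
send_rows:
  steps:
    - [0, 0, 0, 0, 0, 0]
    - [0, 0, 0, 0, 0, 0]
    - [0, 0, 0, 0, 0, 0]
    - [0, 0, 0, 0, 0, 0]
    - [0, 0, -0.02, 0, 0, 0]
    - [0, 0, -0.04, 0, 0, 0]
    - [0, 0, -0.05, 0, 0, 0]
    - [0, 0, -0.05, 0, 0, 0]
  grip: 1.0

```text
time: 44.22
tool_pos: [0.5909, -0.1283, 0.2387]
tool_rot: [0.001, 0.563, 0.827, 0.0]
contact_force: [1.2, -1.4, 0.5]
gripper_width: 1.004
```

Call:
send_rows:
  steps:
    - [0, 0, -0.04, 0, 0, 0]
    - [0, 0, -0.04, 0, 0, 0]
    - [0.05, 0, 0, 0, 0, 0]
    - [0.05, 0, 0, 0, 0, 0]
    - [0.05, 0, 0, 0, 0, 0]
    - [0, 0, 0, 0, 0, 0]

```text
time: 44.98
tool_pos: [0.5352, 0.0136, 0.3177]
tool_rot: [0.001, 0.561, 0.828, 0.001]
contact_force: [-0.4, 0.1, -0.2]
gripper_width: 0.998
```

```bash
python3 - <<'E'
from m1 import *
s=log()
a,_=snap('wrist','w25'); b,_=snap('side','d25'); c,_=snap('scene','s25')
cv2.imwrite('pics/v25.png',np.vstack([cv2.resize(b[150:290,260:452],(480,300),interpolation=cv2.INTER_CUBIC),cv2.resize(c[130:290,240:430],(480,300),interpolation=cv2.INTER_CUBIC)]))
E
python3 key.py d25 .5905 -.1278 .04 230 275 325 385 8
```

```text
t 44.98 q [-0.114 -0.201  1.712  0.     1.628 -0.493] p [0.5352 0.0136 0.3177] r [0.0013 0.5611 0.8277 0.0009] F [-0.4  0.1 -0.2] g 0.998
```

View pics/v25.png

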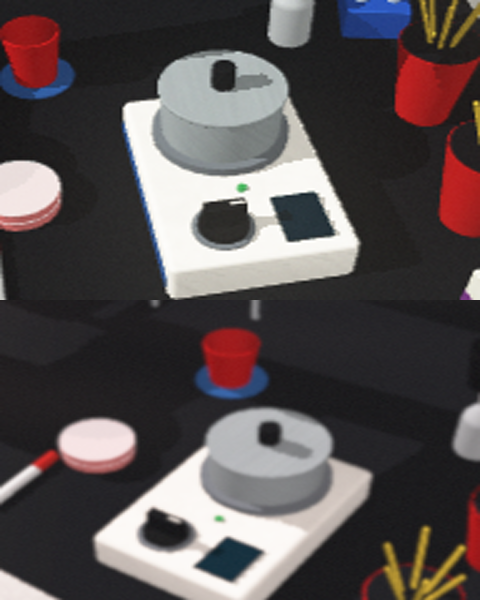

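View pics/key_d25.png

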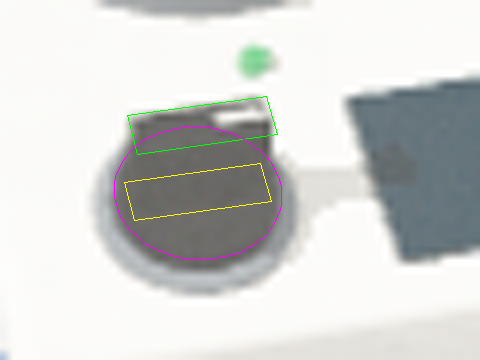

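View pics/s25.png

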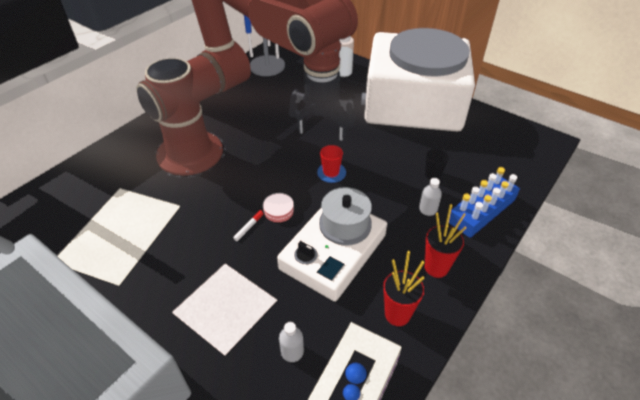

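```bash
python3 - <<'E'
from h import *
for a,b,(r0,r1,c0,c1) in(('d21','d25',(225,280,320,390)),('s21','s25',(235,270,285,325)),('s0' if 0 else 'scene0','s25',(190,250,230,295)),('scene0','s25',(320,365,275,310)),('scene0','s25',(175,220,415,445))):
    A=load(a)[0][r0:r1,c0:c1].astype(int);B=load(b)[0][r0:r1,c0:c1].astype(int); print(a,b,np.abs(A-B).max(2).mean().round(2),(np.abs(A-B).max(2)>60).sum())
manip.job_done(); log()
E
```

```text
d21 d25 1.13 0
s21 s25 0.86 0
scene0 s25 1.7 0
scene0 s25 1.63 0
scene0 s25 5.47 17
the job is handed in; nothing more can be done
the job is handed in; nothing more can be done
```

The mill job is finished and handed in at about 45 s of robot time. No verdict is reported, so this rests on my own last checks.

**Loading:** I put both pellets in the jar (two were there, none left on the mat). I then poured in all six grinding balls from the red cup. A wrist picture just before closing showed two pellets and six balls inside the jar.

**Lid and key:** The lid sits flat on the jar. I turned the key clockwise about 1.2 rad until the wrist torque rose to 0.83 N m, well above the spring's 0.15, so it was at its stop. I held it there for about a second and let go. Pictures after release match those from before the twist, so it sprang fully back.

**Cup:** It stands upright and empty on the blue coaster. It measured within about 3–4 mm of the middle, which is close to the camera error of about 2 mm.

**Things to leave alone:** The dishes, the marker and the bottle beyond the mat are unchanged between the first and last pictures. The rear-left bottle's patch differed in 17 pixels. It looks to be in the same place and the arm did not touch it, so I put this down to a changed arm shadow, though I did not check that.

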